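# Find the matching gear and close it up in mesh with the master

### The job

One of the three loose gears has the same number of teeth as the master gear on the post of the mesh tester. Pull the tester's door down flat, slide that gear over it along the plate, without lifting it off, between the rails until its teeth are fully in mesh with the master, then push the door back up until it is fully shut behind the gear. Leave the other two gears and the things on the bench where they are.

Things in the scene. Friction and masses are not known exactly. Their poses are not given: they have to be found in the camera images.
- tester: fixed mesh tester on a grey metal plate 430 x 264 mm, top face 16 mm above the bench. Origin on the bench under the middle of the door's hinge line; x runs from the door into the test bay, z up; plate from x = -258 to 172, y = -132 to 132. The three gears lie before the door at about (-122, 87), (-122, -87) and (-211, 0); which is where varies.
- bay_mouth (a point): on the plate, middle of the door's hinge line (hinge along y); axes as the tester's. Two rails run along x into the bay: inner faces at y = +43.5 and -43.5, 8 mm thick, 23 mm high, from x = 5 (flared mouths) to 148. Master's axis at x = 113.5, y = 0. Cross bar at x = 159. Door down: lies flush in the plate, x = -70 to 0, gears slide over it.
- master_centre (a point): centre of the master gear, half-way up: steel, 16 teeth, 81 mm outside diameter, 20 mm thick, turns freely on a fixed upright post; nut and hub rise to 32 mm above the plate. A 16-tooth gear pushed fully into mesh has its axis about 71 to 72 mm from this one; tip against tip 81 mm.
- door (a joint): bottom-hinged door (rad): 0 shut (upright across the bay's mouth), 1.57 down flat in the plate (stop at 1.585). 134 mm wide, 70 high, 8 thick, 0.35 kg; hinge line along the tester's y at its inner face, at plate height. A few N at its tabs move it. It stays where left while under about 0.5 rad open; beyond that it falls open by itself.
- door_tab_left (a point): grip point on the door's left tab (tester y = +60 mm), moves with the door. Tab: bar 10 mm thick along y, 16 wide, 46 long, standing off the door's inner face 56 mm from the hinge. Shut: it points level into the bay outside the rail, this point at x = 34, 56 above the plate. Down: it stands upright, this point at x = -56, 34 above the plate.
- door_tab_right (a point): the same on the right tab (tester y = -60 mm)
- master_turn (a joint): angle of the master gear on its post (rad), free to turn, any start; one tooth is 0.393 rad
- gear_a_centre (a point): centre of a loose flat steel spur gear with 16 teeth (the one that matches the master), lying on the plate: 81 mm outside diameter, 20 mm thick (underside on the plate), plain round through bore 44 mm across, about 0.3 kg; the point lies on its axis half-way up, 10 mm above the plate
- gear_b_centre (a point): centre of a loose flat steel spur gear with 10 teeth (few coarse teeth, does not match), lying on the plate: 81 mm outside diameter, 20 mm thick (underside on the plate), plain round through bore 44 mm across, about 0.3 kg; the point lies on its axis half-way up, 10 mm above the plate
- gear_c_centre (a point): centre of a loose flat steel spur gear with 24 teeth (many fine teeth, does not match), lying on the plate: 81 mm outside diameter, 20 mm thick (underside on the plate), plain round through bore 44 mm across, about 0.3 kg; the point lies on its axis half-way up, 10 mm above the plate
- gauge_black: bystander: loose black round dial gauge lying on its back, 168x138x47 mm, origin under its middle
- oil_bottle: bystander: loose small amber oil bottle with red spout, standing, 35 mm wide, 112 mm tall, origin under its middle
- label_roll: bystander: loose white roll of labels lying flat, 68 mm across, 30 mm high, origin under its middle
There are look-alikes about, which are no part of the job. Leave any blue or yellow look-alike of the part that bears gear_a_centre alone.

How it is judged (in metres and radians):
On the way, in this order (a step that is already met when the one before it is completed fails the run):
1. the door is down flat (value of joint door above 1.5 rad), for 0.2 s.
2. the 16-tooth gear is fully in mesh with the master, the door still down (horizontal distance between gear_a_centre and master_centre below 0.0755 m and x of gear_a_centre in the frame of tester below 0.075 m and value of joint door above 1.3 rad), for 0.2 s.
At the end, for the whole second after the job is handed in: the 16-tooth gear lies flat on the plate between the rails with its axis within 75.5 mm of the master's (full mesh is about 71 to 72, tip on tip is 81), at rest; the door is shut (under 0.12 rad) (value of joint door below 0.12 rad and horizontal distance between gear_a_centre and master_centre below 0.0755 m and z of gear_a_centre in the frame of tester between 0.022 and 0.031 m and x of gear_a_centre in the frame of tester below 0.075 m and angle between gear_a_centre's own z axis and vertical below 0.1 rad and linear speed of gear_a below 0.02 m/s); the robot touches nothing.
It fails at once if the matching gear is lifted more than 10 mm off the plate (z of gear_a_centre in the frame of tester above 0.036 m).
It fails at once if another gear is moved more than 20 mm (distance of any of gear_b_centre, gear_c_centre from where it was at the start of the episode above 0.02 m).
It fails at once if a bystander on the bench is moved more than 20 mm (distance of any of gauge_black, oil_bottle, label_roll from where it was at the start of the episode above 0.02 m).
It also fails if it takes over 67 s, if anything falls off the work surface, if the arm or the gripper's body presses on something with over 40 N, if the wrist force passes 120 N, or if a joint passes its speed limit or range.

### The arm

A 6-joint arm with a two-finger parallel gripper is mounted at the origin on a cart in front of the work surface, level with it; the furniture and walls round the work are solid. World frame = base frame: x ahead of the robot, y to its left, z up, the work surface at z = 0. Lengths are in mm, angles in rad, forces in N, time in s.
With the tool pointing down it reaches from about 225 to 725 mm from the base axis. Payload 3.1 kg.
Tool frame: the origin (TCP) lies midway between the tips of the shut fingers; the grasp point (between the pads) lies manip.grip_depth behind it (manip.grip_depth is the distance from the TCP to the grasp point, in mm); z points along the fingers, x is the direction in which the jaws open and shut, and the axes are right-handed (so a half turn about z gives the same grasp; the last joint's range is limited). The gripper opens to 85 mm and grips with 20 to 120 N. Pads are 22 mm wide; open, the fingers measure 114 mm over their backs; the gripper's body (76 mm by 85 mm) begins 54 mm behind the grasp point. The pads swing forward as they close: fully open they stand 13 mm farther back than shut.
Start: joints at [1.061, 0.048, 0.099, 1.622, 0, 1.443], TCP at [195.617, 487.187, 200.812] pointing down, gripper open.
Joint ranges: [-2.91, 2.91], [-0.99, 1.94], [-1.21, 1.42], [-2.12, 2.29], [-1.49, 1.47], [-3.14, 3.14]. Speed limits (rad/s): [2.79, 2.79, 3.14, 3.14, 3.14, 3.14].

### API

Orientations are given as a 3x3 rotation matrix whose columns are the frame's x, y, z axes.
In Python, from station import manip gives the robot as it stands.
- The arm moves only by the shell command python3 -m inch 'ROWS'. ROWS is JSON, one flat list of numbers, 7 for each row, row after row: the shift along the tool's x, y, z in m, then the turn, a rotation vector about the tool's x, y, z in degrees, then the opening, from 0 (shut) to 1 (fully open). In form: [tx, ty, tz, wx, wy, wz, gripper, tx, ty, tz, wx, wy, wz, gripper, ...]. A call has 1 to 12 rows; each row is the pose to reach, as a shift and turn from the pose commanded when the call began, along the tool's axes at that moment; what a row does not reach only later rows make up. A row lasts 1/10 s, in which the tool goes at most 50 mm and 8.59 degrees, less where a joint would pass 70% of its speed; a pose out of reach is approached as far as the arm can. A call with a gripper value outside its range is refused whole. The fingers move at their own pace and stop on an object; the grip force is fixed at half the most. Time passes only in rows, so rows that repeat a pose let the fingers close. It gives the time, the measured TCP pose, the force and the opening at its end, in the units of the state.
- manip.sense(): the state, without advancing time (a new reading comes with each control period).
- manip.capture(name): name is "scene" or "side" or "wrist"; returns a dict with "pixels" (384x512x3 uint8, blue, green, red), "mtx" (3x3 intrinsics, pixels), "R" (3x3) and "t" (3): a world point X has camera coordinates R X + t. Camera axes: x right, y down, z forward; pixel columns grow to the right and rows downward; lengths in mm; the calibration is good to about 2 mm. A picture is of the moment at which its call begins. There is no depth.
- manip.close_job(): hands the job in, once; it reports no verdict.
The state is a dict: "clock": time; "qpos": joint angles; "dq": joint speeds; "effort": joint torques, N m; "position": TCP position; "orientation": TCP orientation; "contact_force": force on the tool from outside, world axes, zero at the start; "ft_torque": the same for the moment, N m; "opening": opening from 0.0 (shut) to 1.0 (fully open).
Only numpy, scipy, OpenCV 4.12 (cv2) and the standard library are available. Lean on these libraries where they do the work, as an engineer would, in place of code of your own. Each camera call takes 0.05 s, during which the arm holds its last target.

## Working session

There is one attempt and no reset: what is moved stays moved. The work goes in short steps, Python scripts to look and compute and a shell command to move; the robot and the scene stay as the last step left them, time stands still between calls to the robot, and variables do not carry over. Pictures are saved under pics/ and viewed, and the job is handed in when it is done.

```bash
ls; mkdir -p pics
cat > h.py <<'E'
import numpy as np, cv2
from station import manip
def cap(n,f):
    c=manip.capture(n); cv2.imwrite('pics/'+f+'.png',np.asarray(c['pixels']).astype(np.uint8))
    np.savez('pics/'+f+'.npz',**{k:np.asarray(v) for k,v in c.items()}); return c
def load(f): return dict(np.load('pics/'+f+'.npz'))
def ray(c,u,v,z):
    K,R,t=c['mtx'],c['R'],c['t']
    d=R.T@np.linalg.solve(K,[u,v,1.]); o=-R.T@t
    return o+d*(z-o[2])/d[2]
def proj(c,X):
    p=c['mtx']@(c['R']@np.asarray(X,float)+c['t']); return p[:2]/p[2]
E
python3 - <<'E'
from h import *
for n in ['scene','side','wrist']: cap(n,n+'0')
s=manip.sense(); print(s); print(manip.grip_depth)
E
```

```text
pics
{'clock': 0.15, 'qpos': array([ 1.06122086e+00,  4.85790289e-02,  9.79524516e-02,  1.62199563e+00,
       -3.05250987e-05,  1.44301941e+00]), 'dq': array([ 5.14738280e-04, -8.60824823e-04,  3.45441882e-03, -1.07871192e-03,
        5.63776967e-05, -9.31123985e-04]), 'effort': array([ 1.48271556e-03, -3.39259279e+01,  3.20424092e+01,  1.53885910e-02,
       -1.36882359e-04,  5.45056480e-07]), 'position': array([195.35909975, 486.72660548, 199.8842983 ]), 'orientation': array([[ 3.72589309e-01,  9.27995937e-01, -8.64029512e-04],
       [ 9.27994565e-01, -3.72590256e-01, -1.60879527e-03],
       [-1.81488446e-03, -2.02394771e-04, -9.99998333e-01]]), 'contact_force': array([-0.84550722, -0.30698361, -0.21147482]), 'ft_torque': array([-0.0366139 , -0.01342924,  0.01755706]), 'opening': 0.9969669746127431}
18.700000000000003
```

View pics/scene0.png

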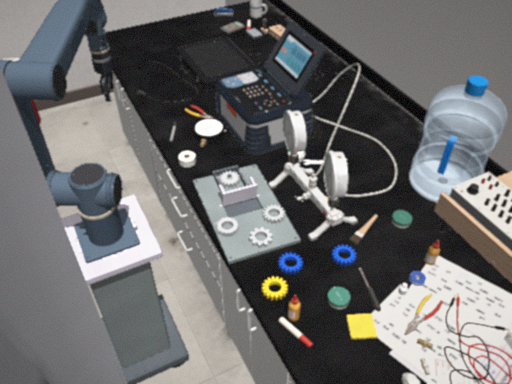

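View pics/side0.png

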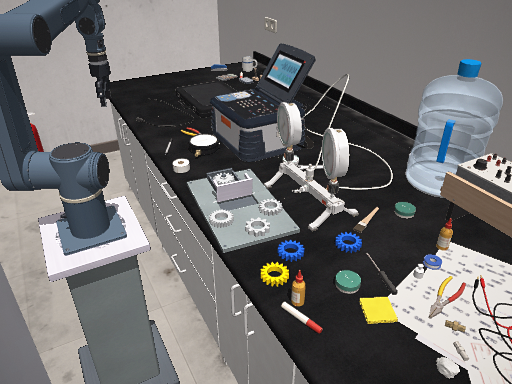

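View pics/wrist0.png

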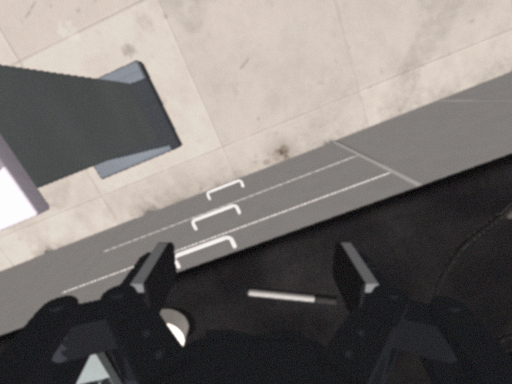

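Run:
```python
from h import *
a=cv2.imread('pics/scene0.png')[155:265,180:310]; cv2.imwrite('pics/c1.png',cv2.resize(a,None,fx=5,fy=5,interpolation=cv2.INTER_CUBIC))
a=cv2.imread('pics/side0.png')[155:255,180:305]; cv2.imwrite('pics/c2.png',cv2.resize(a,None,fx=6,fy=6,interpolation=cv2.INTER_CUBIC))
```

```text
(no output)
```

View pics/c1.png

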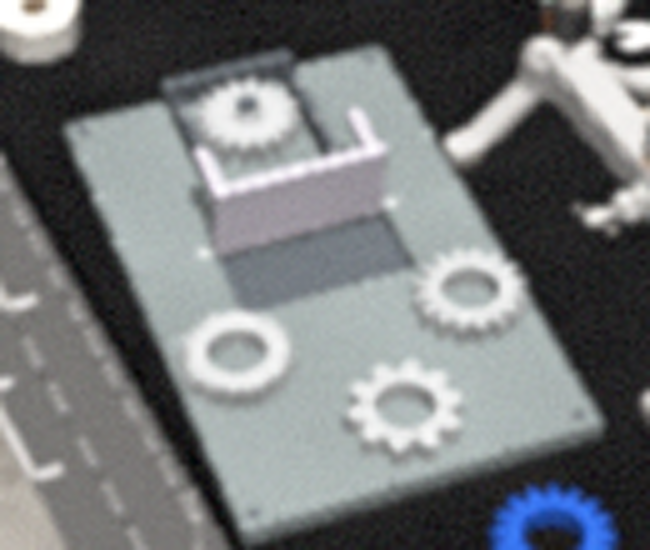

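View pics/c2.png

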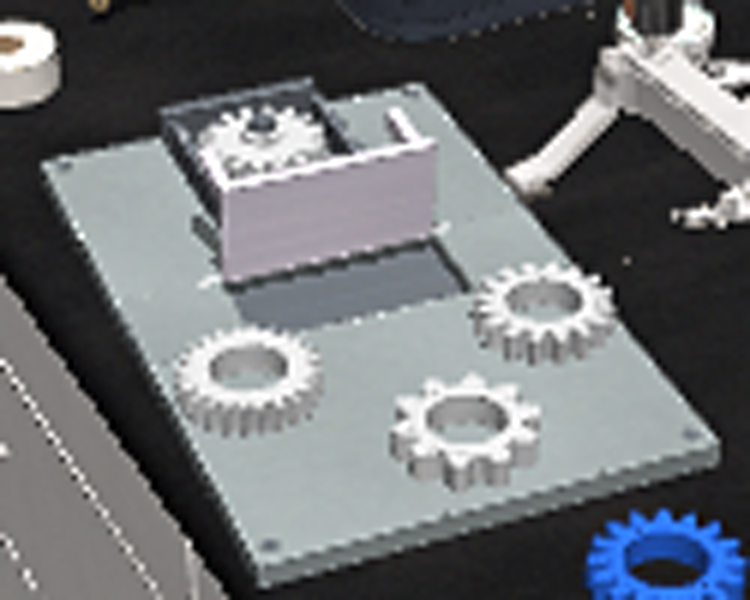

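```bash
cat >> h.py <<'E'
def T(pose,P):
    x,y,th=pose; c,s=np.cos(th),np.sin(th); P=np.asarray(P,float)
    return np.array([x+c*P[0]-s*P[1],y+s*P[0]+c*P[1],P[2]])
E
python3 - <<'E'
from h import *
from scipy.optimize import least_squares
cs=load('scene0'),load('side0')
P=[(172,132,16),(172,-132,16),(-258,-132,16),(-258,132,16)]
a=np.array([(68,125),(380,45),(603,425),(243,530)])/5+[180,155]
b=np.array([(42,160),(420,85),(718,440),(258,570)])/6+[180,155]
for c,p in zip(cs,(a,b)):
    for q in p: print(ray(c,*q,16).round(1),end=' ')
    print()
def f(x,w=(0,1)):
    return np.concatenate([proj(cs[i],T(x,P_))-q for i in w for P_,q in zip(P,(a,b)[i])])
x0=[450,0,1.5]
for w in ((0,),(1,),(0,1)):
    for t0 in (0,1.5,3,-1.5):
        r=least_squares(f,[450,0,t0],kwargs=dict(w=w)); print(w,r.x.round(4),round(r.cost,2))
E
```

```text
[377.4 112.4  16. ] [638.7  86.   16. ] [ 592.7 -343.8   16. ] [ 331.6 -313.3   16. ] 
[379.9 108.3  16. ] [636.7  78.3  16. ] [ 595.9 -341.7   16. ] [ 333.3 -320.3   16. ] 
(0,) [489.789  -71.8975   1.4635] 0.16
(0,) [489.789  -71.8975   1.4635] 0.16
(0,) [489.789  -71.8975   1.4635] 0.16
(0,) [489.789  -71.8975  -4.8197] 0.16
(1,) [491.1565 -75.1475   1.4682] 1.01
(1,) [491.1565 -75.1475   1.4682] 1.01
(1,) [491.1565 -75.1475   1.4682] 1.01
(1,) [491.1565 -75.1475  -4.8149] 1.01
(0, 1) [490.6228 -73.4207   1.4661] 2.13
(0, 1) [490.6228 -73.4207   1.4661] 2.13
(0, 1) [490.6228 -73.4207   1.4661] 2.13
(0, 1) [490.6228 -73.4207  -4.8171] 2.13
```

```bash
cat >> h.py <<'E'
POSE=(490.6,-73.4,1.4661)
def yawR(deg):
    a=np.radians(deg); x=np.array([np.cos(a),np.sin(a),0]); z=np.array([0,0,-1.]); return np.c_[x,np.cross(z,x),z]
def delta(Pw,yaw,tilt=0,R0=None,p0=None):
    "rows to reach TCP world pos, yaw of tool x in deg"
    from scipy.spatial.transform import Rotation as Ro
    s=manip.sense(); R=s['orientation'] if R0 is None else R0; p=s['position'] if p0 is None else p0
    Rt=yawR(yaw)
    d=R.T@(np.asarray(Pw)-p)/1000; w=Ro.from_matrix(R.T@Rt).as_rotvec(degrees=True)
    print('clock',round(s['clock'],2),'pos',p.round(1),'F',s['contact_force'].round(1),'open',round(s['opening'],2)); print('delta',d.round(4),w.round(2));
E
python3 - <<'E'
from h import *
c=load('scene0'); d=load('side0')
for n,(u,v),(u2,v2),z in [('g16',(470,285),(545,302),36),('g10',(403,405),(468,420),36),('g24',(237,350),(249,367),36)]:
    print(n,ray(c,180+u/5,155+v/5,z).round(1),ray(d,180+u2/6,155+v2/6,z).round(1))
for l in [(-122,-87,36),(-211,0,36),(-122,87,36)]: print(T(POSE,l).round(1))
print('roll',ray(d,181,166,0),'dev',ray(d,215,150,0),'dial top',ray(d,290,125,150),'bot',ray(d,298,300,0))
delta(T(POSE,(28,0,16+110)),84)
import numpy as np
i=d['pixels'][175:225,250:290]; a=cv2.resize(i,None,fx=14,fy=12,interpolation=cv2.INTER_CUBIC); cv2.imwrite('pics/g.png',a)
E
```

```text
g16 [ 565.3 -200.3   36. ] [ 565.4 -208.6   36. ]
g10 [ 469.5 -279.6   36. ] [ 473.5 -284.8   36. ]
g24 [ 389. -181.   36.] [ 391.2 -185.3   36. ]
[ 564.4 -203.8   36. ]
[ 468.5 -283.2   36. ]
[ 391.3 -185.6   36. ]
roll [411.02257719 264.47551382   0.        ] dev [594.26611416 330.73471675   0.        ] dial top [843.21358866 114.84321353 150.        ] bot [ 4.30847297e+02 -5.83521272e+02  1.13686838e-13]
clock 0.15 pos [195.4 486.7 199.9] F [-0.8 -0.3 -0.2] open 1.0
delta [-0.3827  0.475   0.0745] [ -0.03   0.1  -15.88]
```

View pics/g.png

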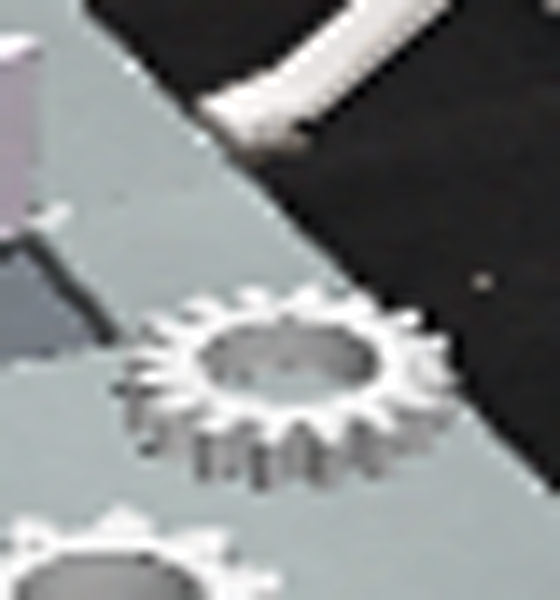

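Three candidates on the plate (side image): (221,217) with fine teeth (24), (258,225) with few coarse teeth (10), (271,205) with about 16 teeth. The one at (271,205), tester (-122,-87), is the match. The blue and yellow gears are off the plate and are look-alikes.

Now moving above the bay, behind the shut door.

```bash
python3 -m inch '[-0.192,0.238,0.0,0,0,-8,0, -0.192,0.238,0.0,0,0,-8,0, -0.383,0.475,0,0,0,-15.9,0, -0.383,0.475,0,0,0,-15.9,0, -0.383,0.475,0,0,0,-15.9,0, -0.383,0.475,0,0,0,-15.9,0, -0.383,0.475,0,0,0,-15.9,0, -0.383,0.475,0,0,0,-15.9,0, -0.383,0.475,0,0,0,-15.9,0, -0.383,0.475,0,0,0,-15.9,0, -0.383,0.475,0,0,0,-15.9,0, -0.383,0.475,0,0,0,-15.9,0]'
python3 - <<'E'
from h import *
cap('wrist','w1'); cap('side','s1'); delta(T(POSE,(28,0,16+110)),84)
i=cv2.imread('pics/s1.png')[100:260,150:330]; cv2.imwrite('pics/s1c.png',cv2.resize(i,None,fx=4,fy=3.7,interpolation=cv2.INTER_CUBIC))
E
```

```text
clock: 1.35
position: [486.3, -33.2, 200.6]
orientation: [[0.105, 0.995, -0.0], [0.995, -0.105, 0.0], [0.0, -0.0, -1.0]]
contact_force: [0.7, 1.1, -0.1]
opening: -0.002
clock 1.45 pos [487.6 -36.4 199.1] F [0.1 1.  0.6] open 0.0
delta [-0.0083  0.007   0.0731] [-0.05  0.12 -0.39]
```

View pics/w1.png

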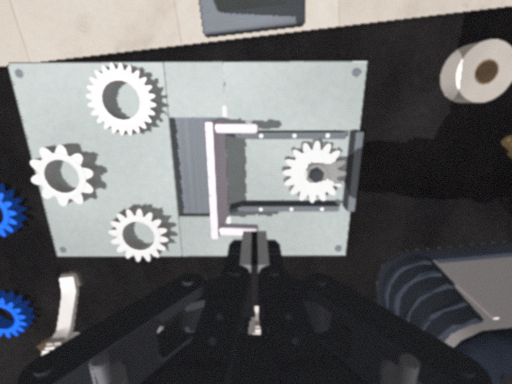

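View pics/s1c.png

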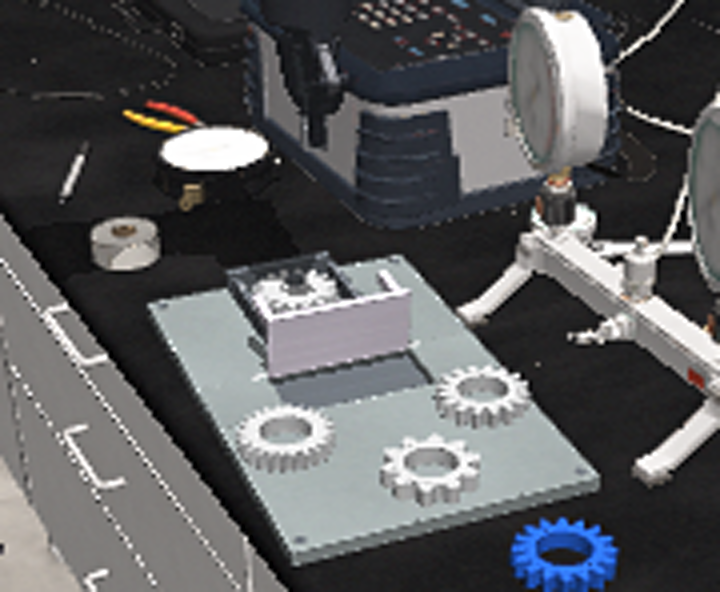

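Run:
```python
from h import *
c=load('w1')
s=load('s1'); print('tip in side',proj(s,(487.6,-36.4,199)))
from scipy.optimize import least_squares
for l in [(172,132,16),(172,-132,16),(-258,-132,16),(-258,132,16),(-122,-87,36),(113.5,0,48)]: print(l,proj(c,T(POSE,l)).round(1))
i=cv2.imread('pics/w1.png')[50:270,0:380]; cv2.imwrite('pics/w1c.png',cv2.resize(i,None,fx=2.1,fy=2.1,interpolation=cv2.INTER_CUBIC))
```

```text
tip in side [226.8639062  147.48728712]
(172, 132, 16) [365.2  62.5]
(172, -132, 16) [342.9 256.7]
(-258, -132, 16) [ 54. 257.]
(-258, 132, 16) [ 3.4 62.5]
(-122, -87, 36) [135.9 236. ]
(113.5, 0, 48) [314.1 176.8]
```

View pics/w1c.png

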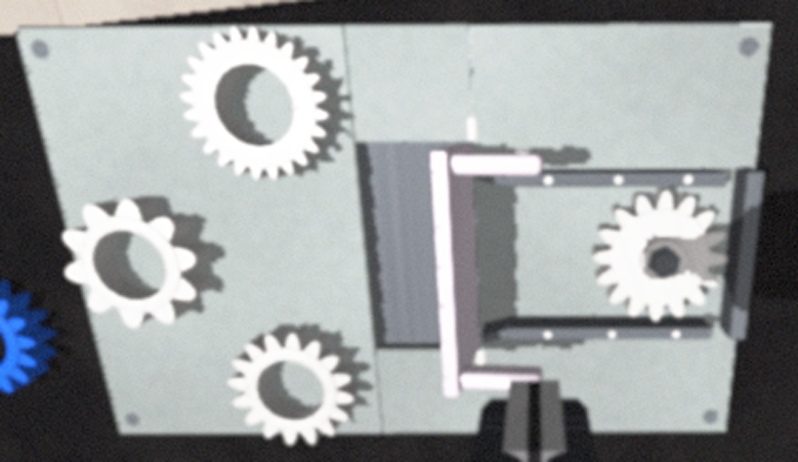

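Run:
```python
from h import *
from scipy.optimize import least_squares
c=load('w1')
P=[(172,132,16),(172,-132,16),(-258,-132,16),(-258,132,16),(113.5,0,48)]
q=np.array([(772,23),(725,432),(120,433),(18,30),(662,262)])/2.1+[0,50]
f=lambda x:np.concatenate([proj(c,T(x,p))-k for p,k in zip(P,q)])
r=least_squares(f,POSE); print(r.x.round(4),f(r.x).round(1))
g=(290,385); print('gear top centre',ray(c,g[0]/2.1,50+g[1]/2.1,36), T(r.x,(-122,-87,36)))
```

```text
[490.3777 -69.7174   1.4717] [ 0.2  0.1  0.7  0.1 -0.1  1.3 -2.5 -1.   1.9  1. ]
gear top centre [ 560.71730831 -199.83992759   36.        ] [ 564.87742191 -199.72814586   36.        ]
```

```bash
sed -i 's/^POSE=.*/POSE=(490.4,-71.5,1.469)/' h.py
python3 - <<'E'
from h import *
delta(T(POSE,(30,0,16+44)),84.2)
E
```

```text
clock 1.45 pos [487.6 -36.4 199.1] F [0.1 1.  0.6] open 0.0
delta [-0.0043  0.0065  0.1391] [-0.05  0.12 -0.59]
```

```bash
python3 -m inch '[-0.004,0.006,0.05,0,0,-0.5,0, -0.004,0.006,0.1,0,0,-0.5,0, -0.004,0.006,0.12,0,0,-0.5,0, -0.004,0.006,0.139,0,0,-0.5,0, -0.004,0.006,0.139,0,0,-0.5,0, -0.004,0.006,0.139,0,0,-0.5,0]'
python3 - <<'E'
from h import *
cap('wrist','w2'); cap('side','s2'); delta(T(POSE,(30,0,16+44)),84.2)
i=cv2.imread('pics/s2.png')[100:260,150:330]; cv2.imwrite('pics/s2c.png',cv2.resize(i,None,fx=4,fy=3.7,interpolation=cv2.INTER_CUBIC))
E
```

```text
clock: 2.05
position: [490.9, -35.3, 61.8]
orientation: [[0.095, 0.995, -0.001], [0.995, -0.095, 0.0], [0.0, -0.001, -1.0]]
contact_force: [1.0, 0.4, -0.8]
opening: -0.001
clock 2.15 pos [492.6 -35.7  63.5] F [ 0.5 -0.   0.4] open -0.01
delta [-0.0058  0.0014  0.0035] [0.16 0.01 0.35]
```

View pics/s2c.png

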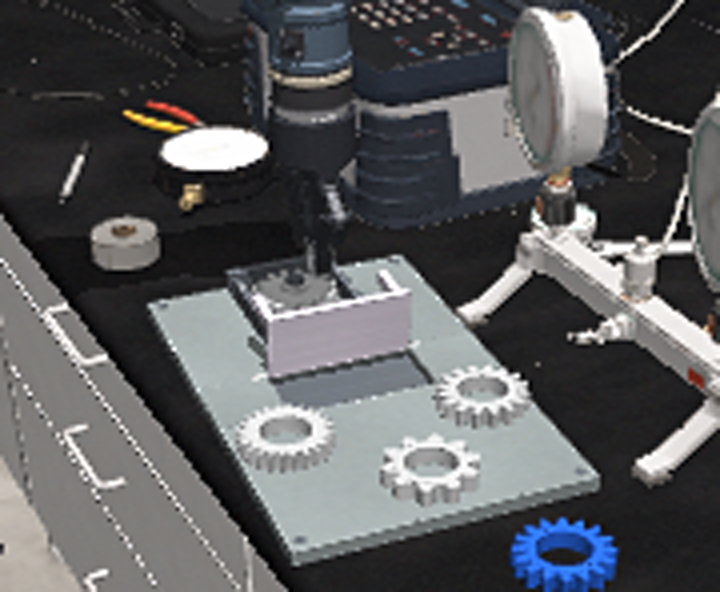

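View pics/w2.png

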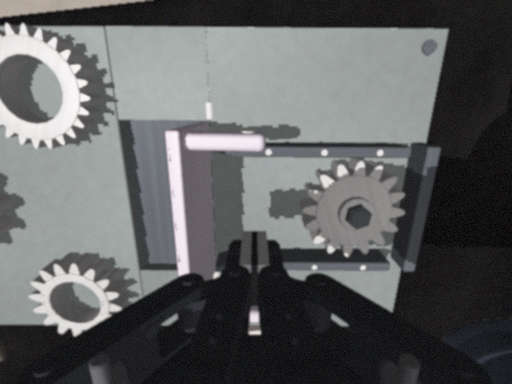

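```bash
python3 -m inch '[-0.01,0,0,0,0,0,0, -0.02,0,0,0,0,0,0, -0.03,0,0,0,0,0,0, -0.04,0,0,0,0,0,0, -0.05,0,0,0,0,0,0, -0.06,0,0,0,0,0,0, -0.07,0,0,0,0,0,0, -0.08,0,0,0,0,0,0, -0.08,0,0,0,0,0,0, -0.08,0,0,0,0,0,0, -0.08,0,0,0,0,0,0]'
python3 - <<'E'
from h import *
cap('wrist','w3'); cap('side','s3'); delta(T(POSE,(-122,-87,16+60)),84.2)
i=cv2.imread('pics/s3.png')[100:260,150:330]; cv2.imwrite('pics/s3c.png',cv2.resize(i,None,fx=4,fy=3.7,interpolation=cv2.INTER_CUBIC))
E
```

```text
clock: 3.25
position: [483.8, -115.1, 61.8]
orientation: [[0.095, 0.995, -0.0], [0.995, -0.095, 0.0], [0.0, -0.0, -1.0]]
contact_force: [-0.5, -0.1, 0.2]
opening: 0.0
clock 3.35 pos [ 483.8 -115.    61.8] F [0.7 0.8 0.6] open -0.0
delta [-0.0787  0.0886 -0.0142] [-0.   -0.01  0.36]
```

View pics/s3c.png

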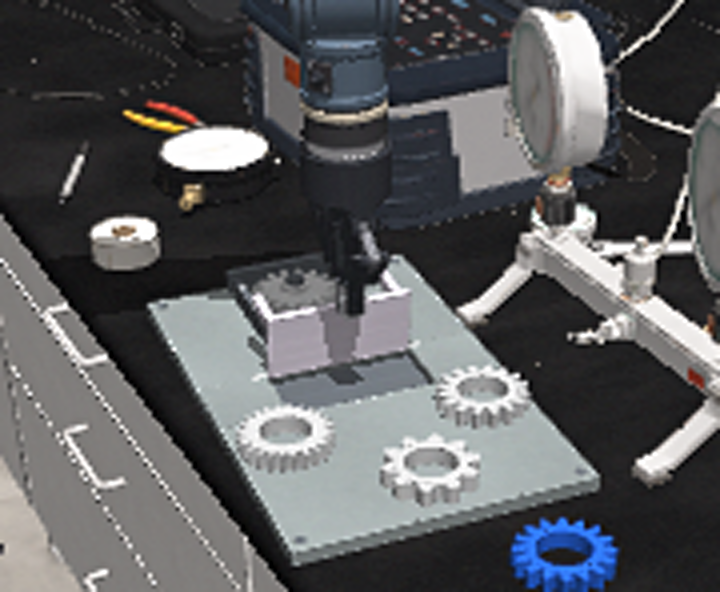

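View pics/w3.png

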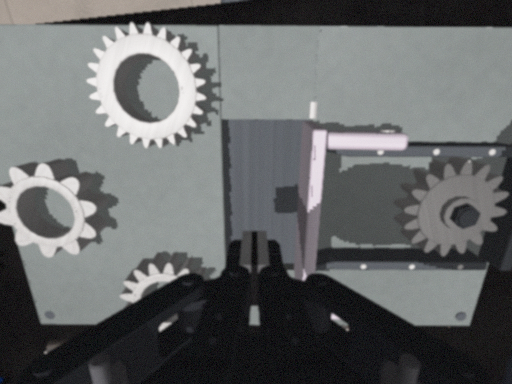

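Run:
```python
from h import *
for n in ('s2','s3'):
  s=load(n); p={'s2':(492.6,-35.7,63.5),'s3':(483.8,-115,61.8)}[n]
  u=proj(s,p); print(n,u,((u-[150,100])*[4,3.7]).round(0))
  print('door top corners',[((proj(s,T(POSE,l))-[150,100])*[4,3.7]).round(0) for l in [(0,67,86),(0,-67,86),(-8,67,16),(-8,-67,16)]])
w=load('w3'); print(proj(w,(483.8,-115,61.8)))
for l in [(0,67,86),(0,-67,86),(0,67,16)]: print(proj(w,T(POSE,l)))
w=load('w2'); print(proj(w,(492.6,-35.7,63.5)),[proj(w,T(POSE,l)).round() for l in [(0,67,86),(0,-67,86),(-8,67,86)]])
```

```text
s2 [229.43197171 180.77723348] [318. 299.]
door top corners [array([260., 311.]), array([403., 282.]), array([267., 377.]), array([406., 347.])]
s3 [237.02032529 192.17677714] [348. 341.]
door top corners [array([260., 311.]), array([403., 282.]), array([267., 377.]), array([406., 347.])]
[254.3477976  223.18004444]
[337.79410549 131.65500843]
[317.90477584 330.7205275 ]
[311.44245115 122.06321869]
[253.80994586 226.45119536] [array([187., 133.]), array([201., 331.]), array([172., 132.])]
```

Run:
```python
from h import *
i=cv2.imread('pics/s3.png')[140:210,200:280]; a=cv2.resize(i,None,fx=8,fy=8,interpolation=cv2.INTER_CUBIC); 
s=load('s3')
for p in [(483.8,-115,61.8),(483.8,-115,86)]:
  u=(proj(s,p)-[200,140])*8; cv2.circle(a,tuple(int(k) for k in u),4,(0,0,255),-1)
cv2.imwrite('pics/s3d.png',a)
```

```text
(no output)
```

View pics/s3d.png

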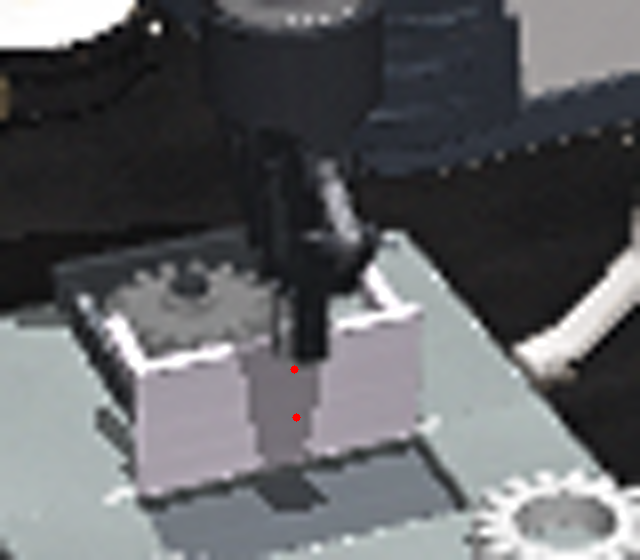

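Run:
```python
from h import *
cap('scene','sc3')
i=cv2.imread('pics/sc3.png')[140:220,190:280]; a=cv2.resize(i,None,fx=8,fy=7.4,interpolation=cv2.INTER_CUBIC)
s=load('sc3')
for z in (62,86,95):
  u=(proj(s,(483.8,-115,z))-[190,140])*[8,7.4]; cv2.circle(a,tuple(int(k) for k in u),4,(0,0,255),-1)
cv2.imwrite('pics/sc3d.png',a)
s=load('s3')
for z in (62,70,80,86,90,95): print(z,proj(s,(483.8,-115,z)))
i=cv2.imread('pics/w3.png')[180:384,130:380]; cv2.imwrite('pics/w3d.png',cv2.resize(i,None,fx=3,fy=2.9,interpolation=cv2.INTER_CUBIC))
print(manip.sense()['qpos'])
```

```text
62 [237.01890928 192.12821631]
70 [236.96210026 190.17999759]
80 [236.89062304 187.72874484]
86 [236.84748602 186.24939614]
90 [236.81862279 185.25955536]
95 [236.78242474 184.01817271]
[-3.68355921e-01 -8.54660682e-03 -2.34930071e-01  1.34447857e+00
  1.32051618e-04 -2.73512689e-01]
```

View pics/sc3d.png

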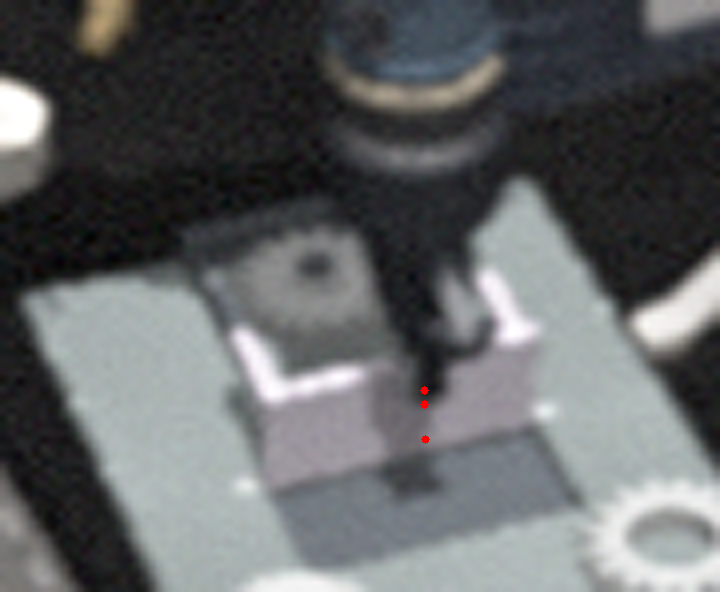

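View pics/w3d.png

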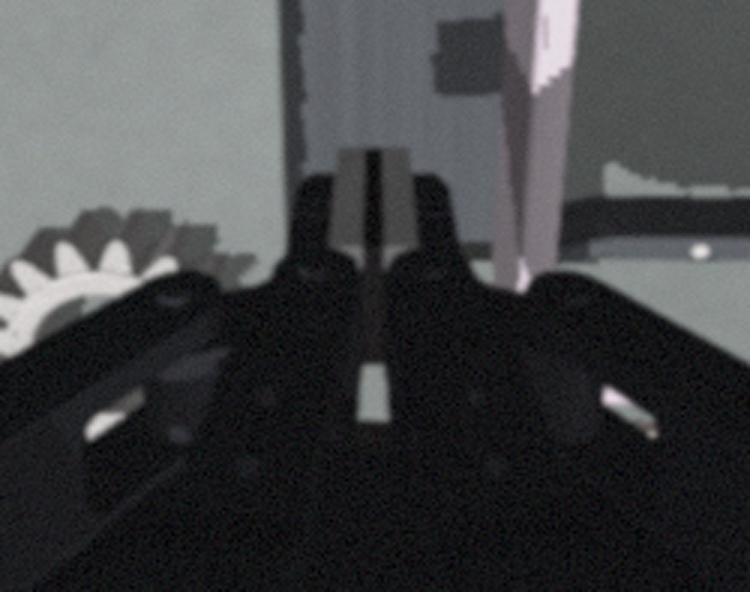

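```bash
python3 -m inch '[0,0,-0.02,0,0,0,0, 0.04,0,-0.02,0,0,0,0, 0.078,0,-0.02,0,0,0,0, 0.078,0,-0.02,0,0,0,0, 0.078,0,0.01,0,0,0,0, 0.078,0,0.03,0,0,0,0, 0.078,0,0.03,0,0,0,0, 0.078,0,0.03,0,0,0,0]'
python3 - <<'E'
from h import *
cap('wrist','w4'); cap('side','s4'); delta(T(POSE,(-122,-87,16+60)),84.2)
i=cv2.imread('pics/s4.png')[140:210,200:280]; cv2.imwrite('pics/s4d.png',cv2.resize(i,None,fx=8,fy=8,interpolation=cv2.INTER_CUBIC))
E
```

```text
clock: 4.2
position: [490.8, -37.9, 31.7]
orientation: [[0.095, 0.995, -0.001], [0.995, -0.095, 0.0], [-0.0, -0.001, -1.0]]
contact_force: [-0.8, -0.3, 0.4]
opening: -0.0
clock 4.3 pos [492.3 -38.3  33.2] F [-0.5 -0.   0.3] open 0.0
delta [-0.1558  0.0877 -0.0425] [0.13 0.02 0.31]
```

View pics/s4d.png

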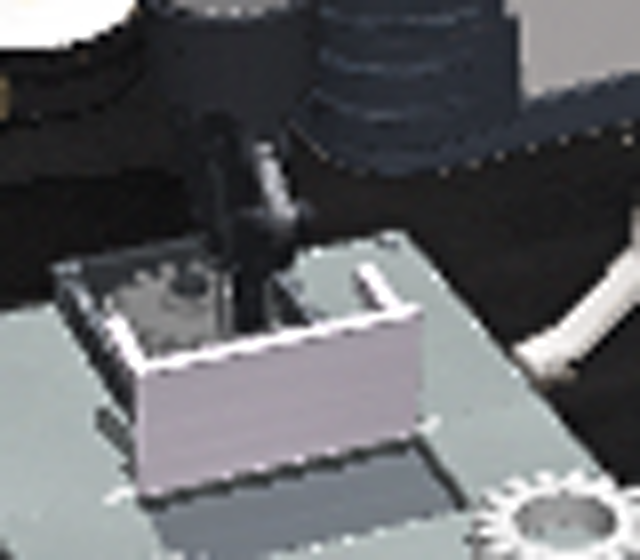

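The visible fingertips sit about 28 mm higher than the reported TCP, which is why my first push passed over the door. The fingers are now clearly behind it, so I'll push again.

```bash
python3 -m inch '[-0.01,0,0,0,0,0,0, -0.02,0,0,0,0,0,0, -0.03,0,0,0,0,0,0, -0.04,0,0,0,0,0,0, -0.05,0,0,0,0,0,0, -0.06,0,0,0,0,0,0, -0.07,0,0,0,0,0,0, -0.08,0,0,0,0,0,0, -0.08,0,0,0,0,0,0, -0.08,0,0,0,0,0,0, -0.08,0,0,0,0,0,0]'
python3 - <<'E'
from h import *
cap('wrist','w5'); cap('side','s5'); delta(T(POSE,(-122,-87,16+60)),84.2)
i=cv2.imread('pics/s5.png')[140:210,200:280]; cv2.imwrite('pics/s5d.png',cv2.resize(i,None,fx=8,fy=8,interpolation=cv2.INTER_CUBIC))
E
```

```text
clock: 5.4
position: [483.5, -117.1, 31.7]
orientation: [[0.095, 0.995, -0.0], [0.995, -0.095, 0.0], [0.0, -0.0, -1.0]]
contact_force: [0.1, -0.1, 0.1]
opening: -0.003
clock 5.5 pos [ 483.6 -117.    31.8] F [-0.4  0.5 -0.8] open 0.0
delta [-0.0767  0.0886 -0.0442] [-0.   -0.01  0.37]
```

View pics/s5d.png

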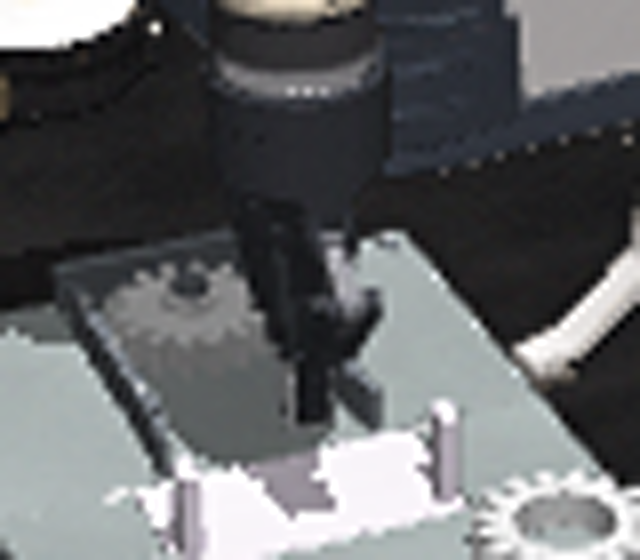

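View pics/w5.png

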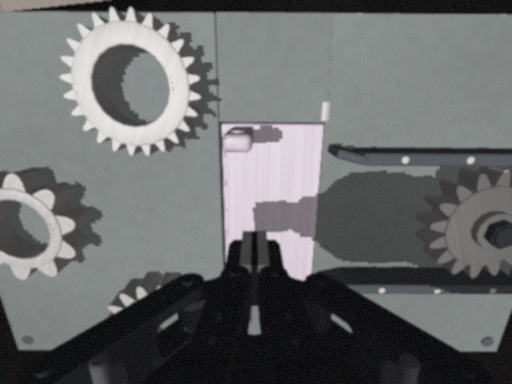

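The door is down flat: the inner face shows with the tabs upright at (237,140) in the wrist view. Next I'll move above the 16-tooth gear.

```bash
python3 -m inch '[0,0,-0.04,0,0,0,0, 0,0,-0.08,0,0,0,0, -0.03,0.03,-0.1,0,0,0,0, -0.077,0.089,-0.1,0,0,0,0, -0.077,0.089,-0.1,0,0,0,0, -0.077,0.089,-0.1,0,0,0,0, -0.077,0.089,-0.1,0,0,0,0, -0.077,0.089,-0.1,0,0,0,0]'
python3 - <<'E'
from h import *
cap('wrist','w6'); cap('side','s6'); cap('scene','sc6'); delta(T(POSE,(-122,-87,16+60)),84.2)
for f,a in (('s6',(160,90)),('sc6',(180,110))):
  i=cv2.imread('pics/%s.png'%f)[a[1]:a[1]+150,a[0]:a[0]+170]; cv2.imwrite('pics/%sd.png'%f,cv2.resize(i,None,fx=4,fy=4,interpolation=cv2.INTER_CUBIC))
E
```

```text
clock: 6.3
position: [564.2, -201.5, 131.7]
orientation: [[0.095, 0.996, -0.001], [0.996, -0.095, 0.001], [0.001, -0.001, -1.0]]
contact_force: [1.2, 0.4, 0.2]
opening: 0.001
clock 6.45 pos [ 564.3 -201.6  132.1] F [-0.4 -0.2  1. ] open 0.0
delta [-0.0001  0.0002  0.0561] [ 0.   -0.    0.38]
```

View pics/s6d.png

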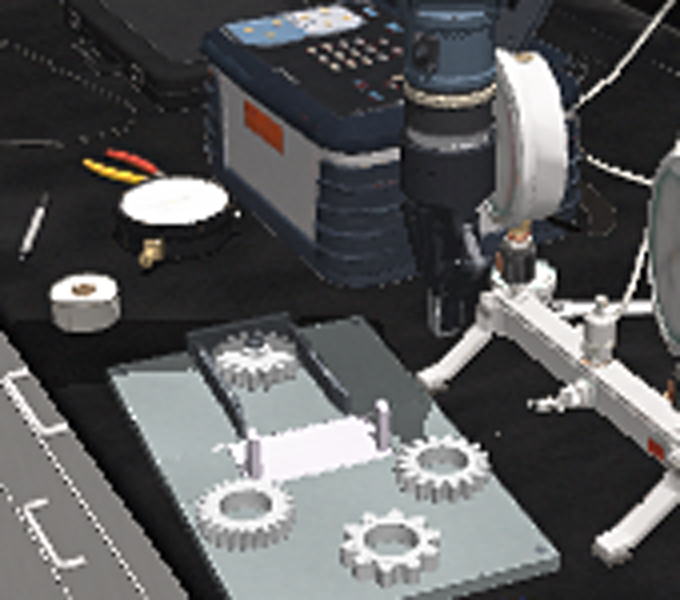

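View pics/w6.png

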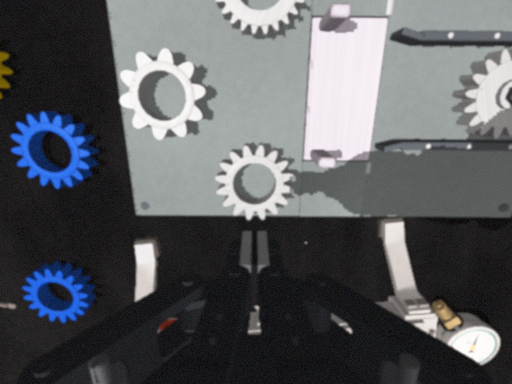

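View pics/sc6d.png

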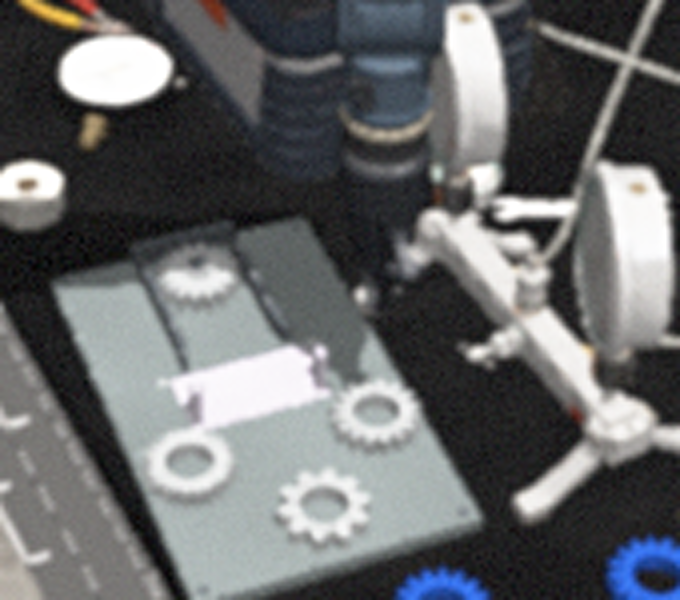

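Run:
```python
from h import *
s=load('s6');c=load('sc6');w=load('w6')
for z in (132,150,160,170): print(z,proj(s,(564.3,-201.6,z)).round(1),proj(c,(564.3,-201.6,z)).round(1),proj(w,(564.3,-201.6,z)).round(1))
print('gear', proj(w,T(POSE,(-122,-87,36))), proj(w,T(POSE,(-122,-87,16))))
i=cv2.imread('pics/w6.png')[130:260,190:320]; cv2.imwrite('pics/w6d.png',cv2.resize(i,None,fx=4.5,fy=4.5,interpolation=cv2.INTER_CUBIC))
```

```text
132 [270.  180.4] [274.6 193.2] [254.  223.5]
150 [270.1 175.7] [274.7 189.5] [254.1 235.7]
160 [270.1 173. ] [274.8 187.4] [254.1 243.6]
170 [270.2 170.4] [274.9 185.3] [254.2 252.4]
gear [253.78967748 183.9308882 ] [253.77210546 178.67880138]
```

View pics/w6d.png

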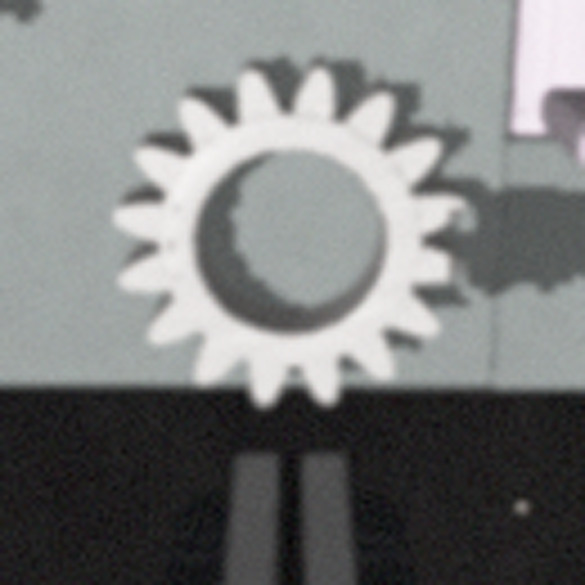

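Enlarged crop w6d counts 16 teeth on the gear at (255,183), and its measured centre agrees with the given layout to about 1 mm. I'll lower the shut fingers into its bore.

```bash
python3 -m inch '[0.001,0,0.04,0,0,0,0, 0.001,0,0.08,0,0,0,0, 0.001,0,0.1,0,0,0,0, 0.001,0,0.115,0,0,0,0, 0.001,0,0.12,0,0,0,0, 0.001,0,0.12,0,0,0,0, 0.001,0,0.12,0,0,0,0]'
python3 - <<'E'
from h import *
cap('wrist','w7'); cap('side','s7')
for f,a in (('s7',(200,130)),):
  i=cv2.imread('pics/%s.png'%f)[a[1]:a[1]+110,a[0]:a[0]+120]; cv2.imwrite('pics/%sd.png'%f,cv2.resize(i,None,fx=5.4,fy=5.4,interpolation=cv2.INTER_CUBIC))
E
```

```text
clock: 7.15
position: [566.2, -202.1, 13.6]
orientation: [[0.095, 0.995, 0.003], [0.995, -0.095, -0.001], [-0.001, 0.003, -1.0]]
contact_force: [0.1, -0.1, 0.6]
opening: -0.004
```

View pics/s7d.png

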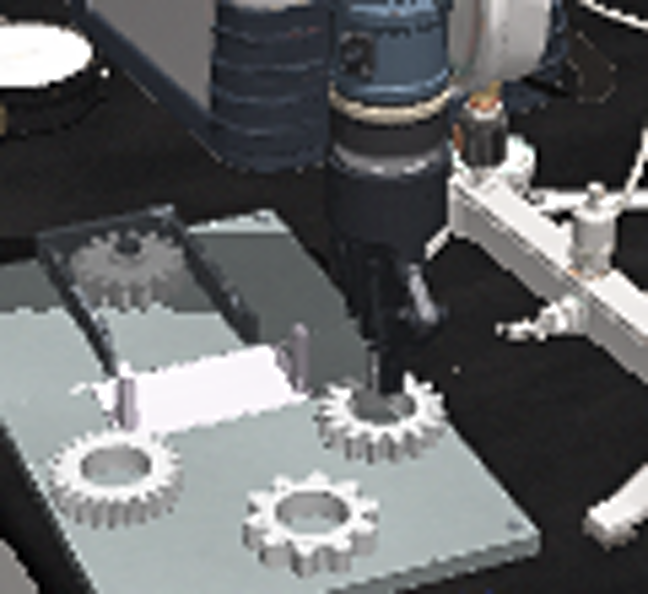

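View pics/w7.png

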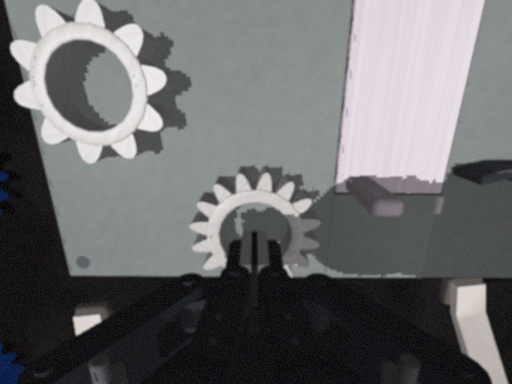

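```bash
python3 -m inch '[0,0,0.008,0,0,0,0, 0,0,0.014,0,0,0,0, 0,0,0.018,0,0,0,0, 0,0,0.018,0,0,0,0, 0,0,0.018,0,0,0,0]'
python3 - <<'E'
from h import *
cap('wrist','w8'); cap('side','s8'); print(manip.sense()['contact_force'],manip.sense()['position'])
for f,a in (('s8',(230,170)),):
  i=cv2.imread('pics/%s.png'%f)[a[1]:a[1]+60,a[0]:a[0]+65]; cv2.imwrite('pics/%sd.png'%f,cv2.resize(i,None,fx=9,fy=9,interpolation=cv2.INTER_CUBIC))
E
```

```text
clock: 7.75
position: [564.6, -201.4, -6.7]
orientation: [[0.095, 0.995, -0.001], [0.995, -0.095, 0.0], [0.0, -0.001, -1.0]]
contact_force: [0.9, -0.4, 0.5]
opening: 0.0
[ 0.44023861 -0.43388415  0.03384251] [ 565.08020442 -201.61945764   -6.04202356]
```

View pics/s8d.png

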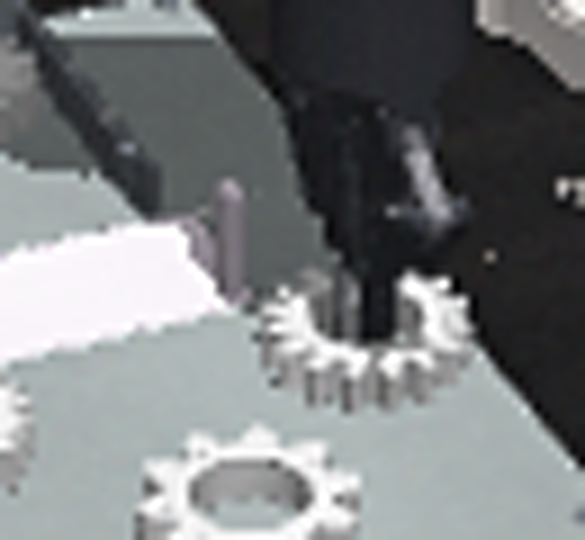

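View pics/w8.png

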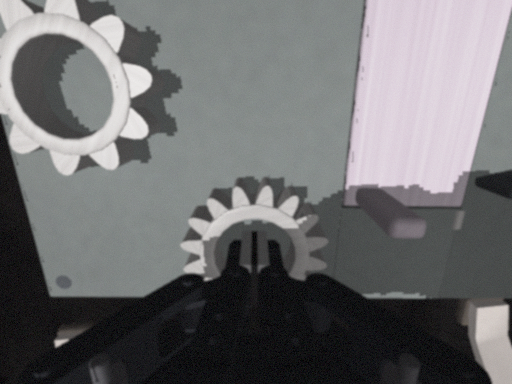

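```bash
python3 -m inch '[0,0,0,0,0,0,0.06,0,0,0,0,0,0,0.1,0,0,0,0,0,0,0.1]';python3 -m inch '[0,0,0,0,0,0,0.14,0,0,0,0,0,0,0.14,0,0,0,0,0,0,0.14]';python3 -m inch '[0,0,0,0,0,0,0.18,0,0,0,0,0,0,0.18,0,0,0,0,0,0,0.18]'
```

```text
clock: 8.15
position: [565.1, -201.6, -5.9]
orientation: [[0.095, 0.995, 0.0], [0.995, -0.095, -0.0], [-0.0, 0.0, -1.0]]
contact_force: [-0.2, -0.0, 0.0]
opening: 0.099
clock: 8.45
position: [564.9, -201.6, -6.2]
orientation: [[0.095, 0.995, 0.0], [0.995, -0.095, -0.0], [-0.0, 0.0, -1.0]]
contact_force: [-0.1, -0.2, 1.0]
opening: 0.135
clock: 8.75
position: [564.9, -201.6, -6.2]
orientation: [[0.095, 0.995, -0.0], [0.995, -0.095, -0.0], [-0.0, -0.0, -1.0]]
contact_force: [-0.3, -0.2, -0.6]
opening: 0.175
```

```bash
python3 -m inch '[0,0,0,0,0,0,0.22,0,0,0,0,0,0,0.22,0,0,0,0,0,0,0.22]'
python3 - <<'E'
from h import *
cap('wrist','w9'); cap('side','s9')
for f,a in (('s9',(230,170)),):
  i=cv2.imread('pics/%s.png'%f)[a[1]:a[1]+60,a[0]:a[0]+65]; cv2.imwrite('pics/%sd.png'%f,cv2.resize(i,None,fx=9,fy=9,interpolation=cv2.INTER_CUBIC))
E
```

```text
clock: 9.05
position: [564.9, -201.5, -6.3]
orientation: [[0.095, 0.995, -0.0], [0.995, -0.095, 0.0], [0.0, -0.0, -1.0]]
contact_force: [0.8, -0.1, -0.7]
opening: 0.217
```

View pics/s9d.png

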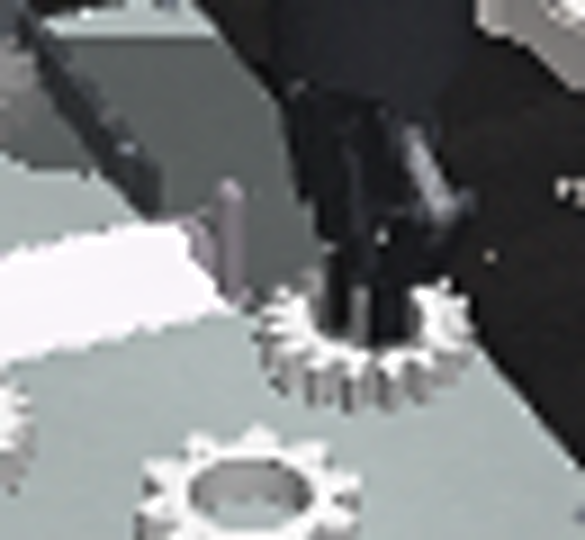

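View pics/w9.png

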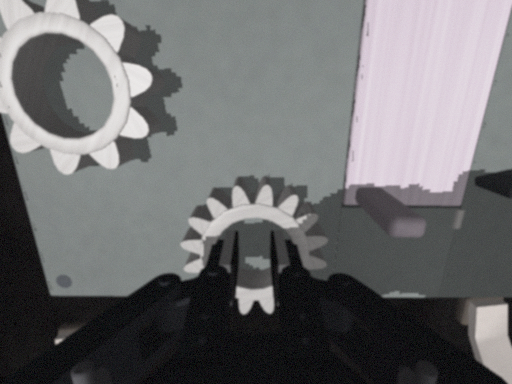

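```bash
python3 -m inch '[0,0,0.002,0,0,0,0.23, 0.002,-0.011,0.002,0,0,0,0.23, 0.004,-0.022,0.002,0,0,0,0.23, 0.006,-0.034,0.002,0,0,0,0.23, 0.008,-0.046,0.002,0,0,0,0.23, 0.010,-0.057,0.002,0,0,0,0.23, 0.012,-0.068,0.002,0,0,0,0.23, 0.02,-0.076,0.002,0,0,0,0.23, 0.03,-0.083,0.002,0,0,0,0.23, 0.038,-0.087,0.002,0,0,0,0.23, 0.038,-0.087,0.002,0,0,0,0.23,0.038,-0.087,0.002,0,0,0,0.23]'
python3 - <<'E'
from h import *
cap('wrist','w10'); cap('side','s10'); delta(T(POSE,(42,0,16-26)),84.2)
for f,a in (('s10',(200,140)),):
  i=cv2.imread('pics/%s.png'%f)[a[1]:a[1]+100,a[0]:a[0]+110]; cv2.imwrite('pics/%sd.png'%f,cv2.resize(i,None,fx=5.9,fy=5.9,interpolation=cv2.INTER_CUBIC))
E
```

```text
clock: 10.35
position: [482.6, -155.0, -6.5]
orientation: [[0.095, 0.996, 0.002], [0.996, -0.095, -0.001], [-0.001, 0.002, -1.0]]
contact_force: [-0.5, -0.7, 8.8]
opening: 0.221
clock 10.45 pos [ 482.6 -155.    -6.5] F [-1.  -0.7  8.8] open 0.23
delta [0.1259 0.0002 0.0034] [0.09 0.04 0.37]
```

View pics/s10d.png

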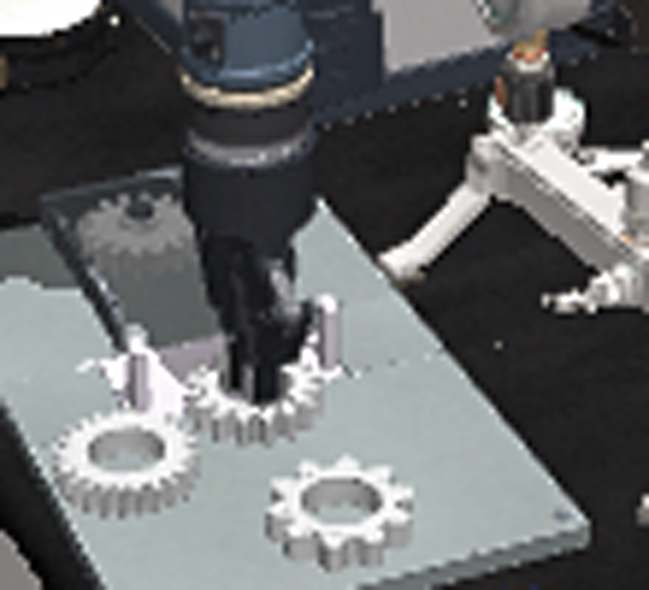

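View pics/w10.png

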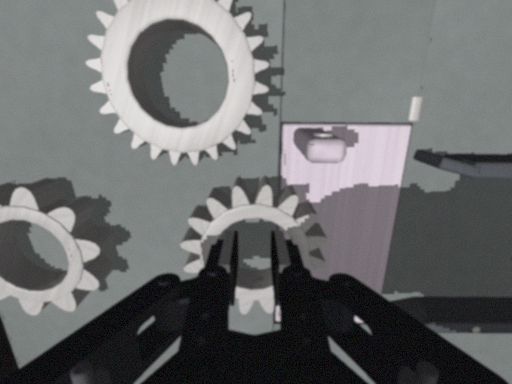

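```bash
python3 - <<'E'
from h import *
w=load('w10'); i=cv2.imread('pics/w10.png'); i=cv2.resize(i,None,fx=1.5,fy=1.5)
for l in [(20,43.5,39),(20,-43.5,39),(60,43.5,39),(60,-43.5,39),(20,51.5,39),(20,-51.5,39),(-70,67,16),(-70,-67,16),(0,67,16),(-85,0,36)]:
  u=proj(w,T(POSE,l))*1.5; print(l,(u/1.5).round(1)); cv2.circle(i,tuple(int(k) for k in u),3,(0,0,255),-1)
cv2.imwrite('pics/w10d.png',i)
E
python3 -m inch '[0,0,-0.003,0,0,0,0.23,0.0,0,-0.003,0,0,0,0.23]'
```

```text
(20, 43.5, 39) [470.2 180.9]
(20, -43.5, 39) [432.2 324.6]
(60, 43.5, 39) [552.8 181.4]
(60, -43.5, 39) [500.8 324.9]
(20, 51.5, 39) [474.4 164.7]
(20, -51.5, 39) [429.3 335.3]
(-70, 67, 16) [281.1 125.5]
(-70, -67, 16) [273.7 325.1]
(0, 67, 16) [411.8 126.5]
(-85, 0, 36) [252.2 255.2]
clock: 10.65
position: [480.2, -153.5, -6.4]
orientation: [[0.095, 0.996, -0.004], [0.996, -0.095, 0.003], [0.002, -0.004, -1.0]]
contact_force: [-1.5, 2.1, 0.7]
opening: 0.222
```

View pics/w10d.png

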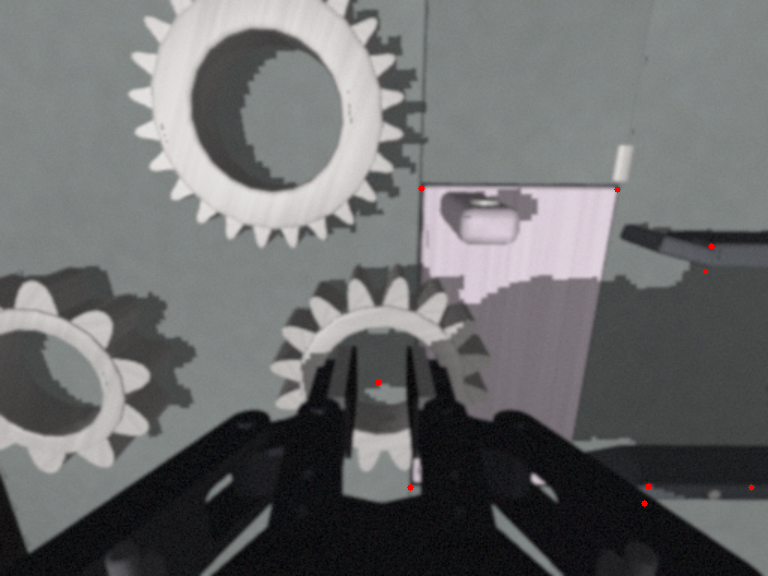

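```bash
python3 -m inch '[0.01,-0.001,0,0,0,0,0.23, 0.02,-0.001,0,0,0,0,0.23, 0.03,-0.001,0,0,0,0,0.23, 0.04,-0.001,0,0,0,0,0.23, 0.05,-0.001,0,0,0,0,0.23, 0.06,-0.001,0,0,0,0,0.23, 0.07,-0.001,0,0,0,0,0.23, 0.08,-0.001,0,0,0,0,0.23, 0.09,-0.001,0,0,0,0,0.23, 0.1,-0.001,0,0,0,0,0.23, 0.1,-0.001,0,0,0,0,0.23]'
python3 - <<'E'
from h import *
cap('wrist','w11'); cap('side','s11'); delta(T(POSE,(42,0,16-20)),84.2)
for f,a in (('s11',(190,120)),):
  i=cv2.imread('pics/%s.png'%f)[a[1]:a[1]+100,a[0]:a[0]+110]; cv2.imwrite('pics/%sd.png'%f,cv2.resize(i,None,fx=5.9,fy=5.9,interpolation=cv2.INTER_CUBIC))
E
```

```text
clock: 11.75
position: [490.5, -54.4, -5.2]
orientation: [[0.094, 0.996, -0.0], [0.996, -0.094, 0.001], [0.001, -0.0, -1.0]]
contact_force: [-0.0, -0.6, -4.3]
opening: 0.221
clock 11.85 pos [490.6 -55.7  -5.2] F [ 0.4 -0.7 -4.4] open 0.23
delta [ 0.0263  0.0016 -0.0012] [0.   0.04 0.36]
```

View pics/s11d.png

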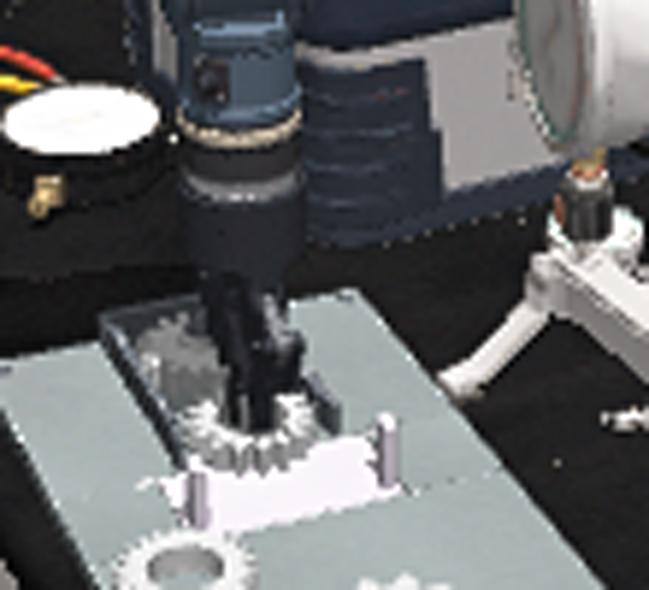

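View pics/w11.png

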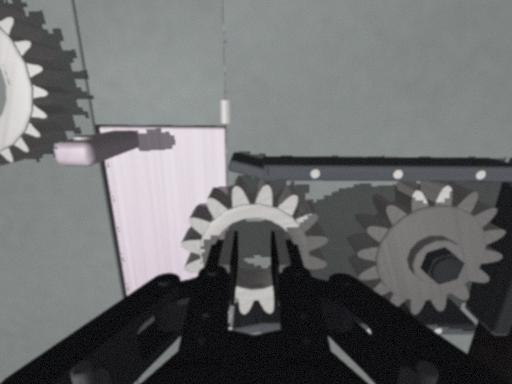

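```bash
python3 -m inch '[0,0,0,0,0,0,0.2,0,0.001,0,0,0,0,0.2,0,0.001,0,0,0,0,0.2]'; python3 -m inch '[0.006,0,0,0,0,0,0.2, 0.012,0,0,0,0,0,0.2, 0.018,0,0,0,0,0,0.2, 0.018,0,0,0,0,0,0.2]'
python3 - <<'E'
from h import *
cap('wrist','w12');  delta(T(POSE,(42,0,16-20)),84.2)
E
```

```text
clock: 12.15
position: [491.7, -56.3, -5.1]
orientation: [[0.096, 0.995, 0.0], [0.995, -0.096, -0.0], [-0.0, 0.0, -1.0]]
contact_force: [0.1, -0.5, -3.5]
opening: 0.205
clock: 12.55
position: [493.2, -36.9, -5.2]
orientation: [[0.094, 0.996, -0.0], [0.996, -0.094, 0.001], [0.001, -0.0, -1.0]]
contact_force: [-0.5, -0.1, -4.0]
opening: 0.204
clock 12.6 pos [493.2 -37.4  -5.2] F [ 0.1  1.3 -4.1] open 0.2
delta [ 0.0078  0.0008 -0.0012] [-0.01  0.01  0.39]
```

View pics/w12.png

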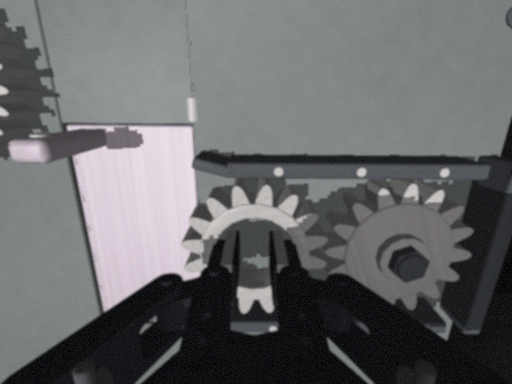

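```bash
python3 -m inch '[0,0,0.001,0,0,0,0.15,0,0,0.001,0,0,0,0.15,0,0,0.001,0,0,0,0.15]'
python3 - <<'E'
from h import *
cap('wrist','w13');cap('side','s13');  delta(T(POSE,(42,0,16-20)),84.2)
for f,a in (('s13',(200,160)),):
  i=cv2.imread('pics/%s.png'%f)[a[1]:a[1]+60,a[0]:a[0]+65]; cv2.imwrite('pics/%sd.png'%f,cv2.resize(i,None,fx=9,fy=9,interpolation=cv2.INTER_CUBIC))
E
```

```text
clock: 12.9
position: [494.1, -38.3, -5.3]
orientation: [[0.096, 0.995, 0.002], [0.995, -0.096, -0.0], [-0.0, 0.002, -1.0]]
contact_force: [0.4, 0.0, -0.2]
opening: 0.146
clock 13.0 pos [493.8 -38.2  -5.6] F [0.  0.2 0.2] open 0.15
delta [ 0.0085  0.0001 -0.0016] [0.07 0.01 0.31]
```

View pics/s13d.png

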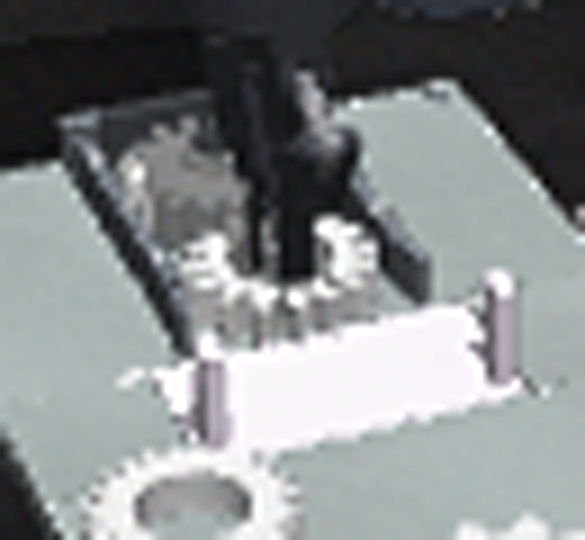

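View pics/w13.png

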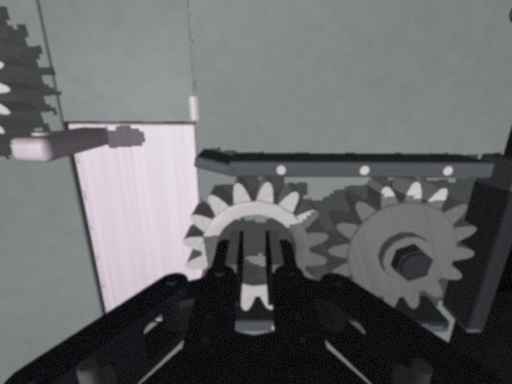

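```bash
python3 -m inch '[0.003,0,0,0,0,0,0.15, 0.006,0,0,0,0,0,0.15, 0.009,0,0,0,0,0,0.15, 0.011,0,0,0,0,0,0.15, 0.011,0,0,0,0,0,0.15]'
python3 - <<'E'
from h import *
cap('wrist','w14');cap('side','s14');  delta(T(POSE,(42,0,16-20)),84.2)
i=cv2.imread('pics/w14.png')[140:340,150:500]; cv2.imwrite('pics/w14d.png',cv2.resize(i,None,fx=2.2,fy=2.2,interpolation=cv2.INTER_CUBIC))
E
```

```text
clock: 13.5
position: [494.5, -26.8, -6.0]
orientation: [[0.095, 0.995, 0.0], [0.995, -0.095, -0.0], [-0.0, 0.0, -1.0]]
contact_force: [-0.6, -1.9, 0.7]
opening: 0.153
clock 13.6 pos [494.4 -26.8  -6. ] F [ 0.4 -1.6  1.3] open 0.15
delta [-0.0029  0.0005 -0.002 ] [ 0.02 -0.01  0.34]
```

View pics/w14d.png

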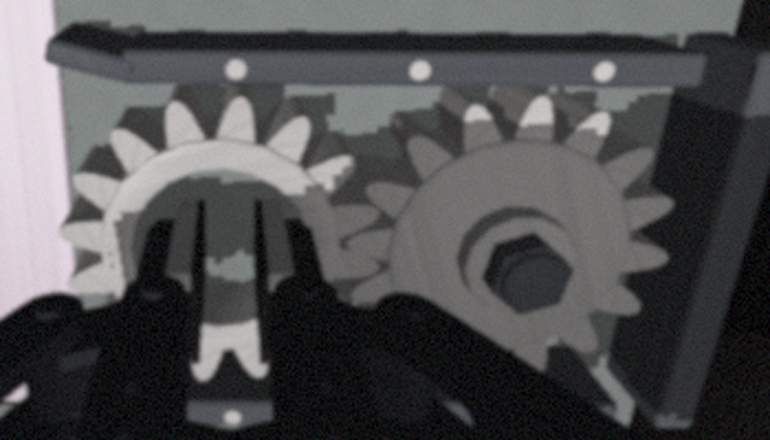

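```bash
python3 -m inch '[0.002,0,0,0,0,0,0.15, 0.004,0,0,0,0,0,0.15, 0.004,0,0,0,0,0,0.15, 0.004,0,0,0,0,0,0.15]'
python3 - <<'E'
from h import *
cap('wrist','w15');  delta(T(POSE,(42,0,16-20)),84.2)
i=cv2.imread('pics/w15.png')[140:340,150:500]; cv2.imwrite('pics/w15d.png',cv2.resize(i,None,fx=2.2,fy=2.2,interpolation=cv2.INTER_CUBIC))
E
```

```text
clock: 14.0
position: [494.6, -25.5, -6.0]
orientation: [[0.097, 0.995, -0.0], [0.995, -0.097, -0.005], [-0.005, 0.0, -1.0]]
contact_force: [-0.8, -7.3, 1.8]
opening: 0.149
clock 14.05 pos [494.6 -25.5  -6. ] F [-1.4 -7.6  1.7] open 0.15
delta [-0.0042  0.0005 -0.0019] [0.01 0.31 0.25]
```

View pics/w15d.png

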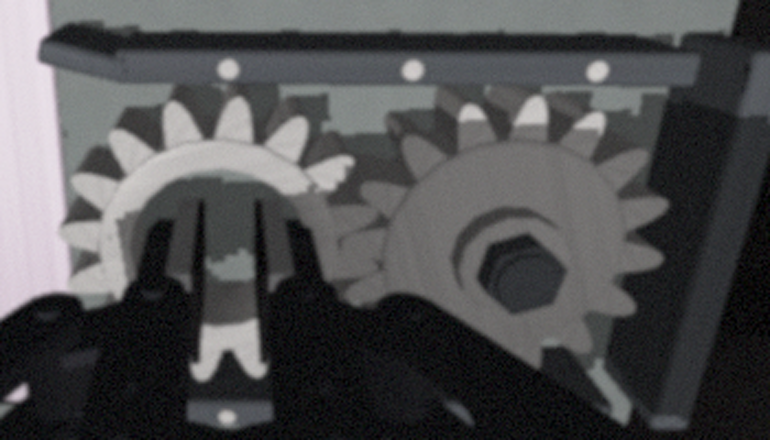

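Run:
```python
from h import *
w=load('w15'); g=lambda u,v:ray(w,150+u/2.2,140+v/2.2,36)
a=g(62,235);b=g(667,207); c=g(660,258); print(a,b,c,np.hypot(*(a-b)[:2])-81,np.hypot(*(a-c)[:2])-81)
# circle fit gear tips / master tips
def fit(P):
    P=np.array([g(*p)[:2] for p in P]); A=np.c_[2*P,np.ones(len(P))]; s=np.linalg.lstsq(A,(P**2).sum(1),rcond=None)[0]; return s[:2],np.sqrt(s[2]+s[:2]@s[:2])
G=fit([(62,235),(72,182),(112,134),(172,103),(238,98),(302,120),(353,160)])
M=fit([(405,135),(467,106),(540,98),(603,118),(650,152),(668,206),(661,260),(634,312)])
print(G,M,np.hypot(*(G[0]-M[0])))
```

```text
[485.2710122  -65.55523795  36.        ] [491.48728155  80.45260355  36.        ] [505.53779767  80.52444587  36.        ] 65.14011011759217 66.47886838276284
(array([492.67465603, -27.50851429]), np.float64(38.989643818560054)) (array([500.42761412,  41.24347033]), np.float64(40.3003116285757)) 69.18774276980297
```

```bash
python3 -m inch '[0,0,0,0,0,0,0.15,-0.003,0,0,0,0,0,0.1, -0.006,0,0,0,0,0,0.05, -0.006,0,0,0,0,0,0.0,-0.006,0,0,0,0,0,0.0, -0.006,0,-0.02,0,0,0,0, -0.006,0,-0.06,0,0,0,0, -0.006,0,-0.1,0,0,0,0,-0.006,0,-0.13,0,0,0,0,-0.006,0,-0.13,0,0,0,0,-0.006,0,-0.13,0,0,0,0]'
python3 - <<'E'
from h import *
cap('wrist','w16');cap('side','s16');  delta(T(POSE,(-56,60,16+34)),174.2); delta(T(POSE,(-56,60,16+34)),-5.8)
i=cv2.imread('pics/s16.png')[130:240,180:300]; cv2.imwrite('pics/s16d.png',cv2.resize(i,None,fx=5.4,fy=5.4,interpolation=cv2.INTER_CUBIC))
E
```

```text
clock: 15.15
position: [494.9, -28.8, 124.7]
orientation: [[0.095, 0.995, 0.002], [0.995, -0.095, -0.0], [0.0, 0.002, -1.0]]
contact_force: [-0.4, -0.6, -0.0]
opening: -0.001
clock 15.25 pos [493.1 -28.6 122.3] F [ 0.3  0.7 -0. ] open 0.0
delta [-0.0986 -0.0587  0.0724] [ -0.1   -0.14 -89.66]
clock 15.25 pos [493.1 -28.6 122.3] F [ 0.3  0.7 -0. ] open 0.0
delta [-0.0986 -0.0587  0.0724] [-0.14  0.1  90.34]
```

View pics/w16.png

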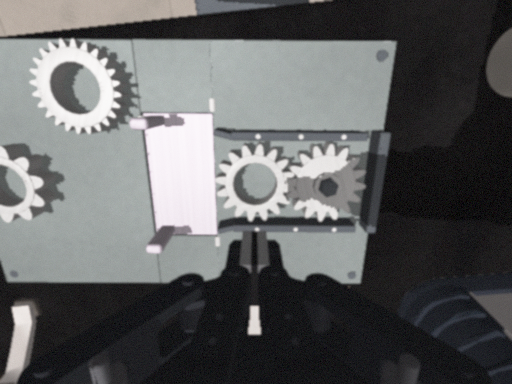

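View pics/s16d.png

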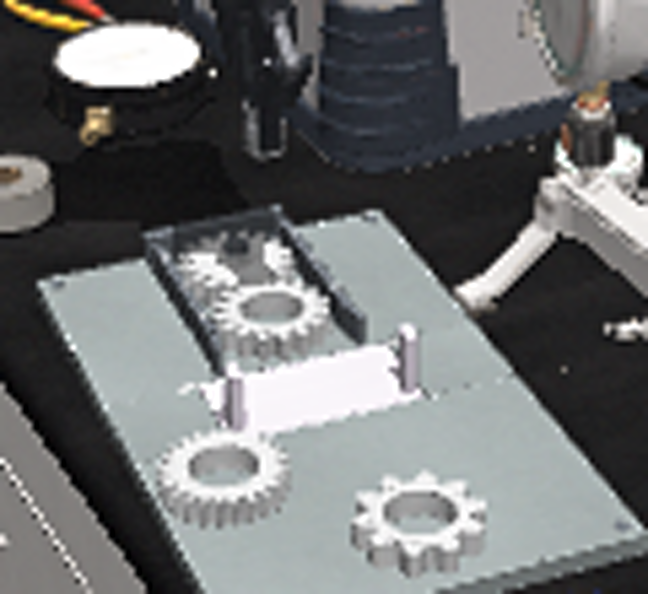

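Run:
```python
from h import *
i=cv2.imread('pics/w16.png')[120:240,200:390]; cv2.imwrite('pics/w16d.png',cv2.resize(i,None,fx=4.2,fy=4.2,interpolation=cv2.INTER_CUBIC))
```

```text
(no output)
```

View pics/w16d.png

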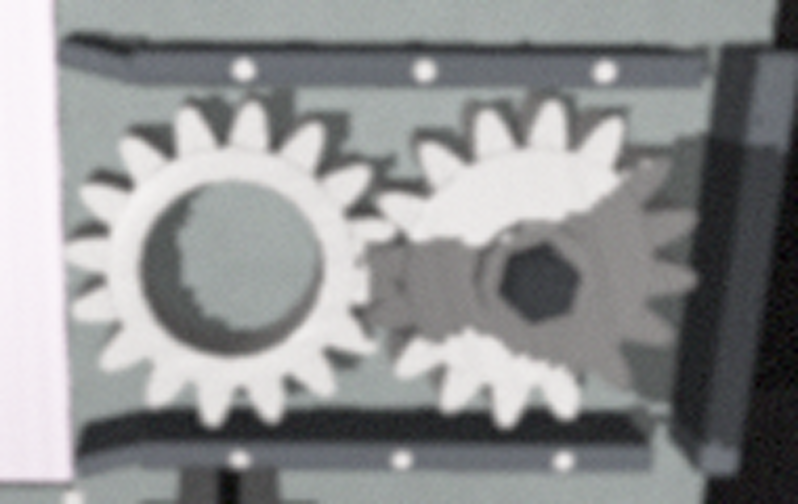

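Run:
```python
from h import *
w=load('w16'); g=lambda u,v:ray(w,200+u/4.2,120+v/4.2,36)
def fit(P):
    P=np.array([g(*p)[:2] for p in P]); A=np.c_[2*P,np.ones(len(P))]; s=np.linalg.lstsq(A,(P**2).sum(1),rcond=None)[0]; return s[:2],np.sqrt(s[2]+s[:2]@s[:2])
G=fit([(67,252),(82,190),(124,140),(186,107),(254,101),(320,124),(366,167),(75,315),(107,366),(155,402),(213,424),(273,420),(330,392)])
M=fit([(422,147),(485,109),(550,101),(618,120),(662,162),(693,216),(695,280),(405,375),(452,415),(508,427),(570,417)])
print(G,M,np.hypot(*(G[0]-M[0])))
s=load('s16')
for k in (60,-60): print('tab',k,[proj(s,T(POSE,(-56,k,16+z))).round(1) for z in (0,46)],[proj(w,T(POSE,(-56,k,16+z))).round(1) for z in (0,46)])
```

```text
(array([493.78097785, -27.19319776]), np.float64(39.7354351972844)) (array([500.88981383,  42.30209456]), np.float64(39.908902145063045)) 69.857935872887
tab 60 [array([222.9, 208.6]), array([222.3, 197.4])] [array([155.1, 121.1]), array([136.4, 125.1])]
tab -60 [array([254.9, 201.1]), array([254.9, 190.1])] [array([166.4, 230.1]), array([152.1, 251.3])]
```

Gears are in mesh: the centre distance scaled by tip radius is about 71 mm. Next I'll grip the door's left tab to raise the door, so I'll turn the jaws and move above it.

```bash
python3 -m inch '[-0.01,-0.006,0,0,0,8,0.4, -0.02,-0.012,0,0,0,16,0.4, -0.03,-0.018,0,0,0,24,0.4, -0.04,-0.024,0,0,0,32,0.4, -0.05,-0.03,0,0,0,40,0.4, -0.06,-0.036,0,0,0,48,0.4, -0.07,-0.042,0,0,0,56,0.4, -0.08,-0.048,0,0,0,64,0.4, -0.09,-0.054,0,0,0,72,0.4, -0.0985,-0.059,0,0,0,80,0.4, -0.0985,-0.059,0,0,0,88,0.4, -0.0985,-0.059,0,0,0,90.3,0.4]'; python3 -m inch '[0,0,0.01,0,0,0,0.4,0,0,0.01,0,0,0,0.4]'
python3 - <<'E'
from h import *
cap('wrist','w17');cap('side','s17'); cap('scene','sc17'); delta(T(POSE,(-56,60,16+34)),-5.8)
w=load('w17')
for k in (60,-60): print('tab',k,[proj(w,T(POSE,(-56,k,16+z))).round(1) for z in (0,46)])
i=cv2.imread('pics/s17.png')[130:240,180:300]; cv2.imwrite('pics/s17d.png',cv2.resize(i,None,fx=5.4,fy=5.4,interpolation=cv2.INTER_CUBIC))
E
```

```text
clock: 16.45
position: [424.4, -121.0, 121.5]
orientation: [[0.994, -0.105, -0.004], [-0.105, -0.995, 0.002], [-0.004, -0.002, -1.0]]
contact_force: [0.6, 0.1, 0.3]
opening: 0.398
clock: 16.65
position: [424.0, -120.5, 110.6]
orientation: [[0.995, -0.1, -0.005], [-0.1, -0.995, 0.002], [-0.005, -0.002, -1.0]]
contact_force: [0.6, 1.0, 0.2]
opening: 0.396
clock 16.8 pos [ 425.3 -121.   112.8] F [0.3 0.2 0.7] open 0.4
delta [-0.0001  0.0002  0.0628] [-0.04  0.11  0.07]
tab 60 [array([255.7, 184.3]), array([255.8, 199.6])]
tab -60 [array([373.8, 184.7]), array([395.9, 200.1])]
```

View pics/w17.png

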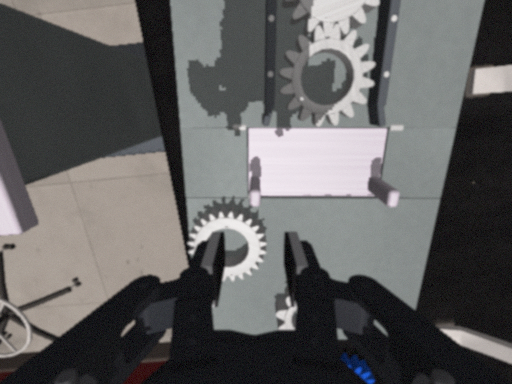

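View pics/s17d.png

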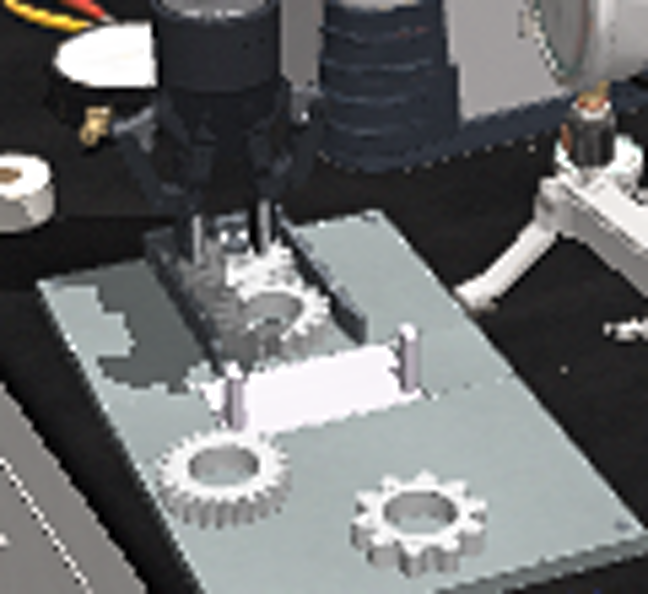

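```bash
python3 -m inch '[0,0,0.03,0,0,0,0.4,0,0,0.06,0,0,0,0.4,0,0,0.09,0,0,0,0.4,0,0,0.105,0,0,0,0.4,0,0,0.105,0,0,0,0.4,0,0,0.105,0,0,0,0.4]'
python3 - <<'E'
from h import *
cap('wrist','w18');cap('side','s18'); delta(T(POSE,(-56,60,16+34)),-5.8)
i=cv2.imread('pics/s18.png')[150:230,190:280]; cv2.imwrite('pics/s18d.png',cv2.resize(i,None,fx=7,fy=7,interpolation=cv2.INTER_CUBIC))
E
```

```text
clock: 17.4
position: [426.0, -121.4, 9.1]
orientation: [[0.995, -0.1, -0.0], [-0.1, -0.995, 0.0], [-0.0, -0.0, -1.0]]
contact_force: [-0.5, 0.7, 1.1]
opening: 0.4
clock 17.5 pos [ 427.3 -122.    10.4] F [-0.4 -0.2  1.3] open 0.4
delta [-0.0022 -0.0006 -0.0396] [ 0.05 -0.15  0.04]
```

View pics/w18.png

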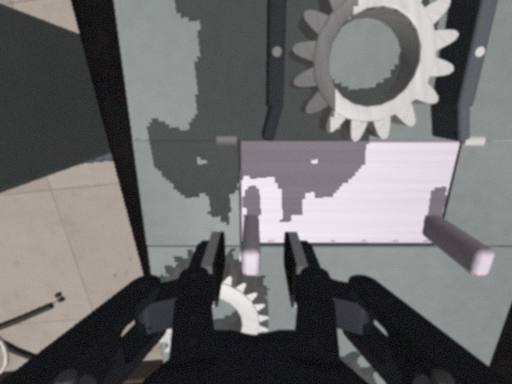

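View pics/s18d.png

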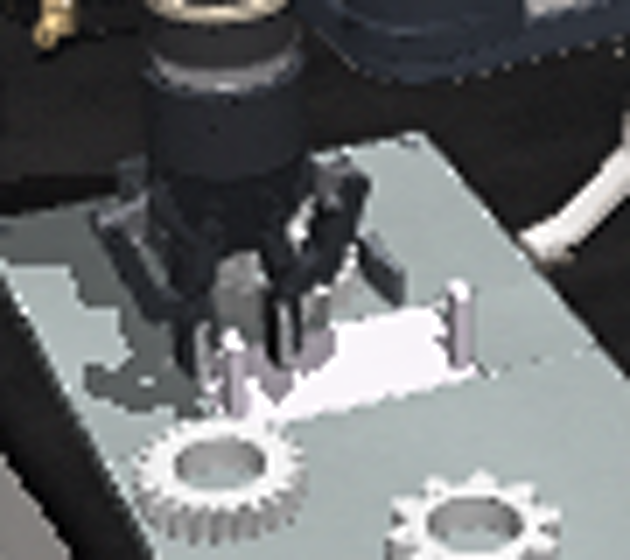

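```bash
python3 -m inch '[0,0,0,0,0,0,0.2,0,0,0,0,0,0,0.1,0,0,0,0,0,0,0,0,0,0,0,0,0,0,0,0,0,0,0,0,0,0,0,0,0,0,0,0]'
python3 - <<'E'
from h import *
cap('wrist','w19'); p=manip.sense(); print(p['position'],p['opening'],p['contact_force'])
E
```

```text
clock: 18.1
position: [424.0, -121.7, 10.2]
orientation: [[0.995, -0.101, -0.004], [-0.101, -0.995, -0.001], [-0.004, 0.002, -1.0]]
contact_force: [-7.3, -0.7, 7.3]
opening: 0.102
[ 424.03351353 -121.69314475   10.22301254] 0.09954474346059188 [-7.55577009  0.17166432  7.34181007]
```

View pics/w19.png

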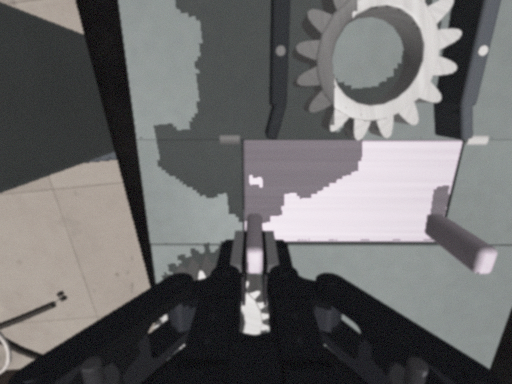

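```bash
python3 -m inch '[-0.001,0,0,0,0,0,0, -0.002,-0.0034,-0.0047,0,0,0,0, -0.002,-0.0069,-0.0092,0,0,0,0, -0.002,-0.011,-0.0133,0,0,0,0, -0.002,-0.0154,-0.017,0,0,0,0, -0.002,-0.02,-0.0204,0,0,0,0, -0.002,-0.025,-0.0233,0,0,0,0, -0.002,-0.025,-0.0233,0,0,0,0]'
python3 - <<'E'
from h import *
cap('wrist','w20');cap('side','s20')
i=cv2.imread('pics/s20.png')[150:230,190:280]; cv2.imwrite('pics/s20d.png',cv2.resize(i,None,fx=7,fy=7,interpolation=cv2.INTER_CUBIC))
E
```

```text
clock: 18.95
position: [426.8, -95.2, 32.1]
orientation: [[0.995, -0.1, 0.0], [-0.1, -0.995, 0.001], [0.0, -0.001, -1.0]]
contact_force: [4.1, -0.9, -9.1]
opening: 0.1
```

View pics/w20.png

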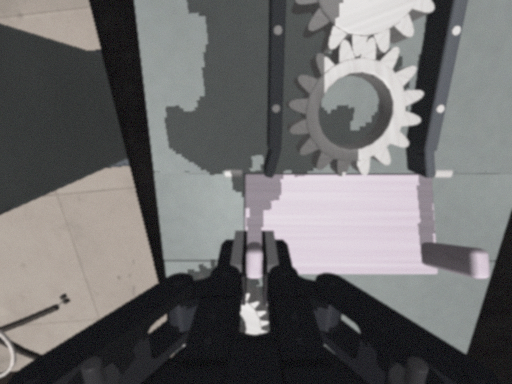

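View pics/s20d.png

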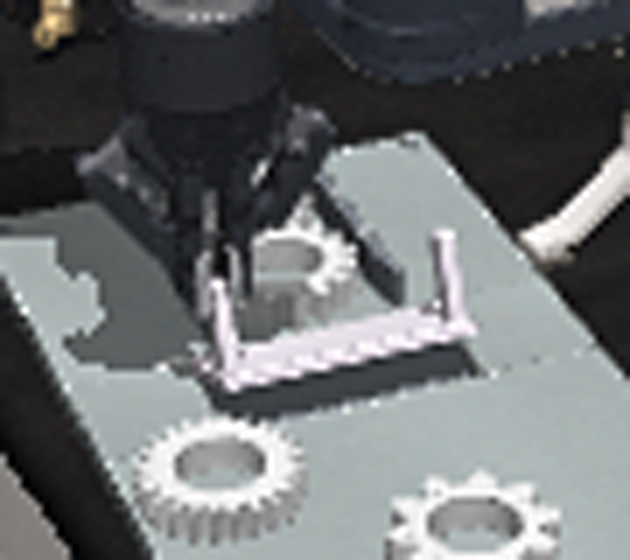

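```bash
python3 -m inch '[0.001,-0.0052,-0.0025,0,0,0,0, 0.001,-0.0106,-0.0045,0,0,0,0, 0.001,-0.0162,-0.006,0,0,0,0, 0.001,-0.0218,-0.0071,0,0,0,0, 0.001,-0.0275,-0.0076,0,0,0,0, 0.001,-0.0333,-0.0077,0,0,0,0, 0.001,-0.039,-0.0072,0,0,0,0, 0.001,-0.0447,-0.0063,0,0,0,0, 0.001,-0.0447,-0.0063,0,0,0,0]'
python3 - <<'E'
from h import *
cap('wrist','w21');cap('side','s21')
i=cv2.imread('pics/s21.png')[150:230,190:280]; cv2.imwrite('pics/s21d.png',cv2.resize(i,None,fx=7,fy=7,interpolation=cv2.INTER_CUBIC))
E
```

```text
clock: 19.95
position: [431.1, -52.8, 40.2]
orientation: [[0.995, -0.101, -0.002], [-0.101, -0.995, -0.003], [-0.001, 0.004, -1.0]]
contact_force: [-2.9, -4.8, -0.7]
opening: 0.088
```

View pics/w21.png

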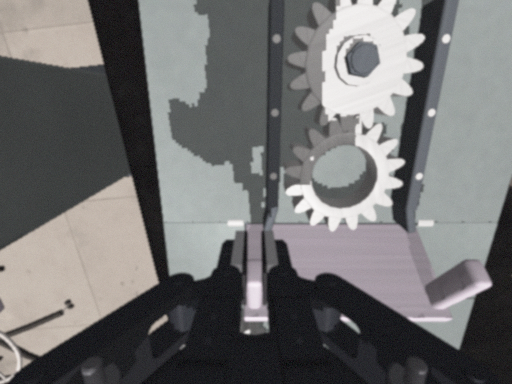

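View pics/s21d.png

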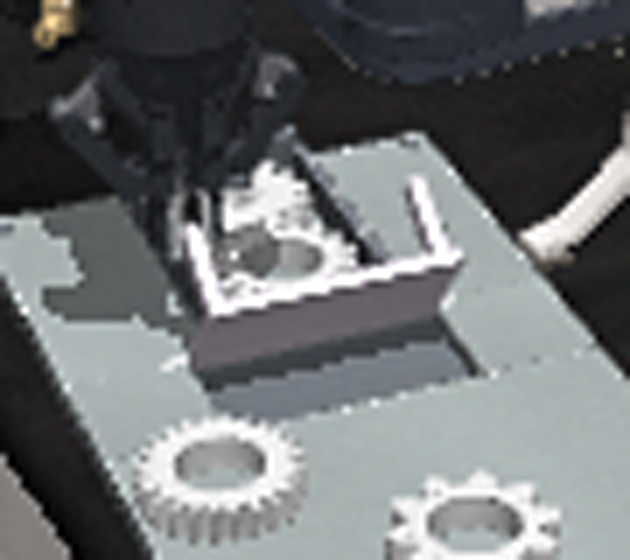

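```bash
python3 -m inch '[-0.0005,-0.0028,0.0007,0,0,0,0, -0.001,-0.0056,0.0015,0,0,0,0, -0.001,-0.0083,0.0025,0,0,0,0, -0.001,-0.011,0.0034,0,0,0,0, -0.001,-0.0136,0.0045,0,0,0,0, -0.001,-0.0162,0.0057,0,0,0,0, -0.001,-0.019,0.007,0,0,0,0, -0.001,-0.0213,0.0086,0,0,0,0, -0.001,-0.0213,0.0086,0,0,0,0]'
python3 - <<'E'
from h import *
cap('wrist','w22');cap('side','s22')
i=cv2.imread('pics/s22.png')[150:230,190:280]; cv2.imwrite('pics/s22d.png',cv2.resize(i,None,fx=7,fy=7,interpolation=cv2.INTER_CUBIC))
E
```

```text
clock: 20.95
position: [433.5, -30.4, 34.0]
orientation: [[0.995, -0.1, 0.001], [-0.1, -0.995, -0.001], [0.002, 0.0, -1.0]]
contact_force: [-4.9, -0.4, 10.3]
opening: 0.084
```

View pics/w22.png

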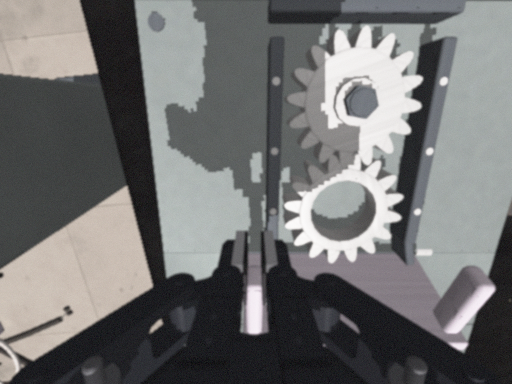

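View pics/s22d.png

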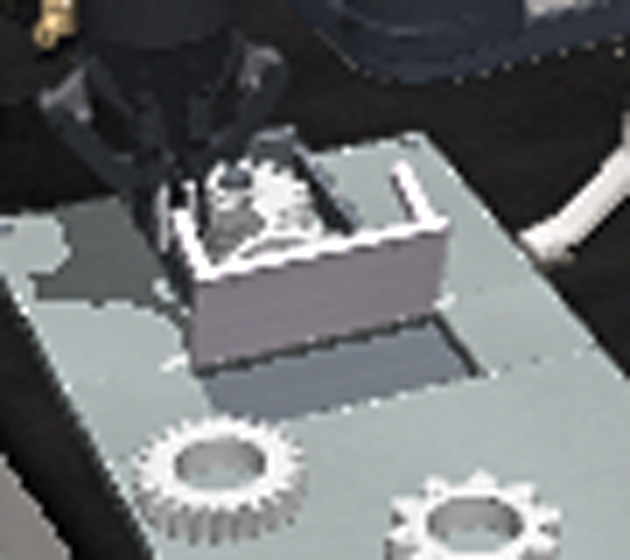

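```bash
python3 -m inch '[0,0,0,0,0,0,0.15,0,0,0,0,0,0,0.3,0,0,0,0,0,0,0.3, 0,0,-0.02,0,0,0,0.3, 0,0,-0.05,0,0,0,0.3, 0,0,-0.08,0,0,0,0.3, 0,0,-0.08,0,0,0,0.2, 0,0,-0.08,0,0,0,0.0]'
python3 - <<'E'
from h import *
cap('side','s23')
i=cv2.imread('pics/s23.png')[150:230,190:280]; cv2.imwrite('pics/s23d.png',cv2.resize(i,None,fx=7,fy=7,interpolation=cv2.INTER_CUBIC))
delta(T(POSE,(-60,0,114)),-5.8)
E
```

```text
clock: 21.85
position: [433.8, -30.6, 110.6]
orientation: [[0.995, -0.101, 0.002], [-0.101, -0.995, 0.0], [0.002, -0.0, -1.0]]
contact_force: [1.8, 0.1, -0.9]
opening: 0.05
clock 21.9 pos [432.9 -30.4 109.4] F [-0.6 -0.3  0.2] open -0.0
delta [ 0.0613  0.0951 -0.0047] [-0.03  0.04  0.03]
```

View pics/s23d.png

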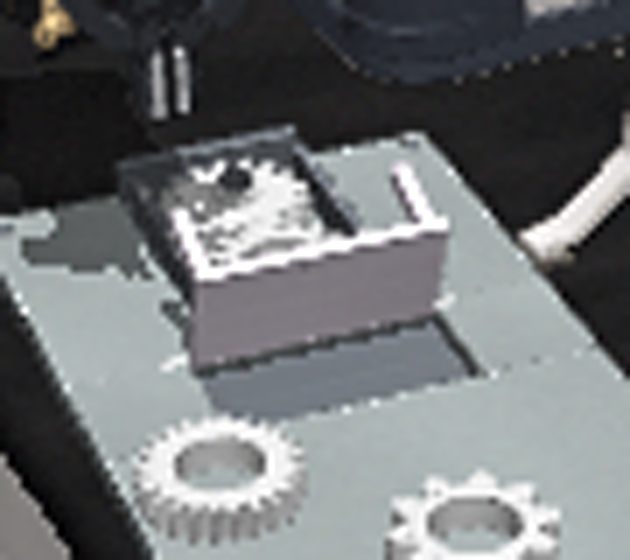

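```bash
python3 -m inch '[0.02,0.03,0,0,0,0,0, 0.04,0.065,0,0,0,0,0, 0.061,0.095,0,0,0,0,0,0.061,0.095,0,0,0,0,0,0.061,0.095,0.02,0,0,0,0, 0.061,0.095,0.05,0,0,0,0, 0.061,0.095,0.076,0,0,0,0,0.061,0.095,0.076,0,0,0,0,0.061,0.095,0.076,0,0,0,0]';  python3 -m inch '[0,-0.006,0,0,0,0,0, 0,-0.012,0,0,0,0,0, 0,-0.018,0,0,0,0,0,0,-0.023,0,0,0,0,0,0,-0.028,0,0,0,0,0,0,-0.031,0,0,0,0,0,0,-0.034,0,0,0,0,0,0,-0.034,0,0,0,0,0]'
python3 - <<'E'
from h import *
cap('side','s24');cap('wrist','w24')
i=cv2.imread('pics/s24.png')[150:230,190:280]; cv2.imwrite('pics/s24d.png',cv2.resize(i,None,fx=7,fy=7,interpolation=cv2.INTER_CUBIC))
delta(T(POSE,(-19,0,33)),-5.8)
E
```

```text
clock: 22.8
position: [482.6, -130.2, 32.6]
orientation: [[0.995, -0.1, -0.003], [-0.1, -0.995, 0.002], [-0.003, -0.001, -1.0]]
contact_force: [0.0, -0.4, 1.5]
opening: 0.002
clock: 23.6
position: [487.6, -96.9, 33.7]
orientation: [[0.995, -0.1, -0.0], [-0.1, -0.995, 0.001], [-0.0, -0.001, -1.0]]
contact_force: [0.7, -0.7, 0.1]
opening: -0.002
clock 23.7 pos [487.3 -97.   33.4] F [-0.2 -0.3  0.5] open -0.0
delta [ 0.0005 -0.0066  0.0004] [-0.06  0.05  0.04]
```

View pics/s24d.png

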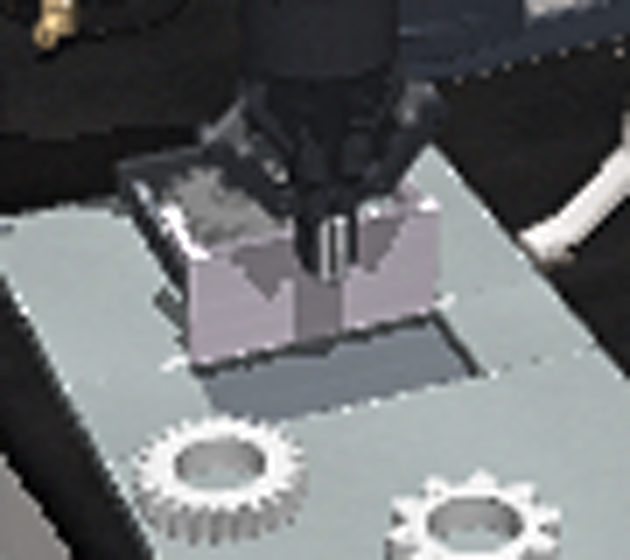

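View pics/w24.png

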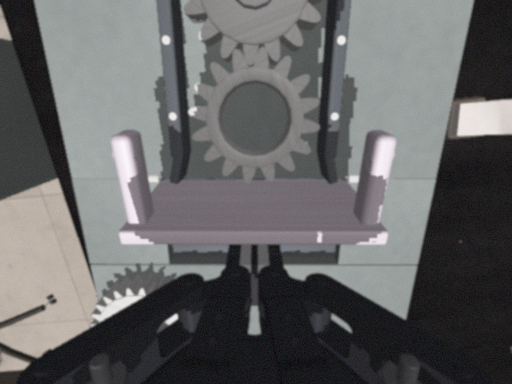

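```bash
python3 -m inch '[0,-0.002,0,0,0,0,0, 0,-0.004,0,0,0,0,0, 0,-0.006,0,0,0,0,0,0,-0.008,0,0,0,0,0,0,-0.009,0,0,0,0,0,0,-0.009,0,0,0,0,0]'
```

```text
clock: 24.3
position: [488.5, -89.5, 33.8]
orientation: [[0.995, -0.101, -0.0], [-0.101, -0.995, -0.002], [-0.0, 0.002, -1.0]]
contact_force: [-0.9, -4.4, -0.3]
opening: -0.0
```

```bash
python3 -m inch '[0,-0.002,0,0,0,0,0, 0,-0.004,0,0,0,0,0, 0,-0.004,0,0,0,0,0]'
python3 - <<'E'
from h import *
cap('side','s25');cap('wrist','w25')
i=cv2.imread('pics/s25.png')[150:230,190:280]; cv2.imwrite('pics/s25d.png',cv2.resize(i,None,fx=7,fy=7,interpolation=cv2.INTER_CUBIC))
delta(T(POSE,(-19,0,33)),-5.8)
E
```

```text
clock: 24.6
position: [488.4, -89.8, 34.0]
orientation: [[0.995, -0.103, -0.002], [-0.103, -0.995, -0.011], [-0.001, 0.011, -1.0]]
contact_force: [-2.6, -14.1, -1.4]
opening: 0.003
clock 24.7 pos [488.4 -89.7  34. ] F [ -1.9 -14.2  -0.6] open 0.0
delta [0.0002 0.0006 0.001 ] [ 0.62  0.04 -0.14]
```

View pics/s25d.png

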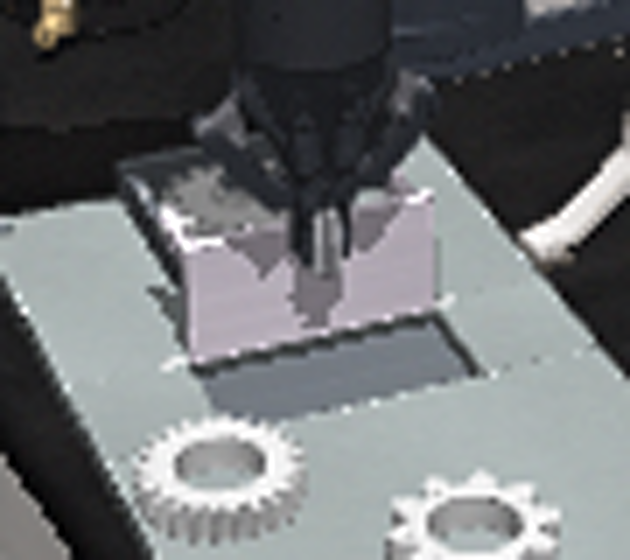

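View pics/w25.png

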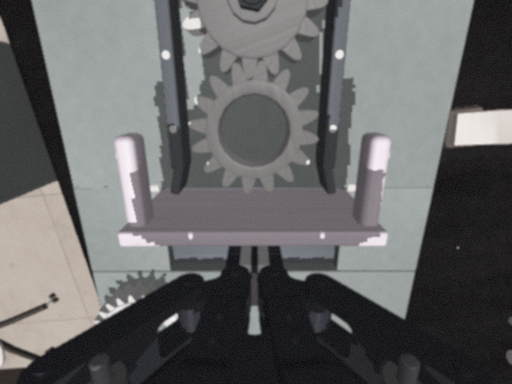

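```bash
python3 -m inch '[0,0.01,0,0,0,0,0, 0,0.03,0,0,0,0,0, 0,0.04,-0.02,0,0,0,0, 0,0.04,-0.06,0,0,0,0,0,0.04,-0.1,0,0,0,0,-0.02,0.02,-0.13,0,0,0,0,-0.02,-0.0,-0.13,0,0,0,0,-0.02,-0.0,-0.13,0,0,0,0,-0.02,-0.0,-0.13,0,0,0,0]'
python3 - <<'E'
from h import *
cap('side','s26');cap('wrist','w26')
i=cv2.imread('pics/s26.png')[150:240,180:300]; cv2.imwrite('pics/s26d.png',cv2.resize(i,None,fx=6,fy=6,interpolation=cv2.INTER_CUBIC))
i=cv2.imread('pics/w26.png'); cv2.imwrite('pics/w26d.png',cv2.resize(i,None,fx=1.5,fy=1.5,interpolation=cv2.INTER_CUBIC))
s=manip.sense(); print(s['clock'],s['contact_force'])
w=load('w26')
for th in (0,.12,.3): print(th,[proj(w,T(POSE,(-70*np.sin(th),k,16+70*np.cos(th)))).round(1) for k in (67,-67)])
E
```

```text
clock: 25.6
position: [469.1, -81.8, 163.5]
orientation: [[0.995, -0.099, 0.0], [-0.099, -0.995, 0.001], [-0.0, -0.001, -1.0]]
contact_force: [-0.2, -0.2, 0.4]
opening: -0.0
25.7 [ 1.0176739  -0.58151962 -0.34346108]
0 [array([204.8, 175.8]), array([347.1, 176.1])]
0.12 [array([205.4, 184.2]), array([346. , 184.4])]
0.3 [array([206.5, 195.5]), array([343.8, 195.8])]
```

View pics/s26d.png

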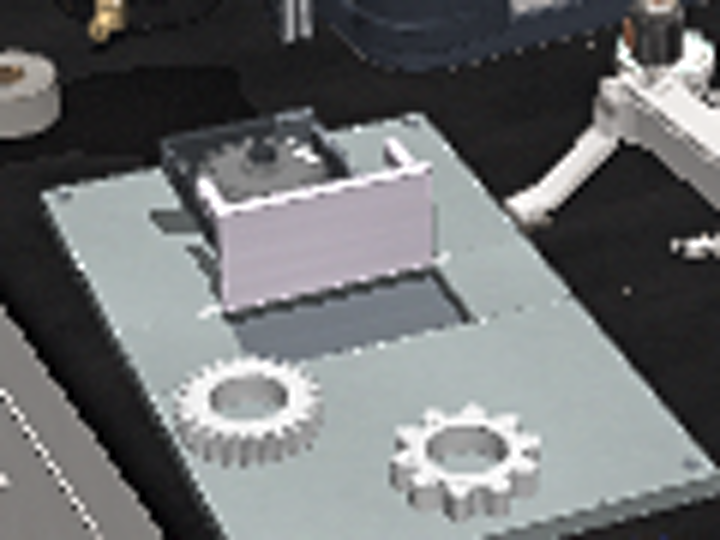

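View pics/w26d.png

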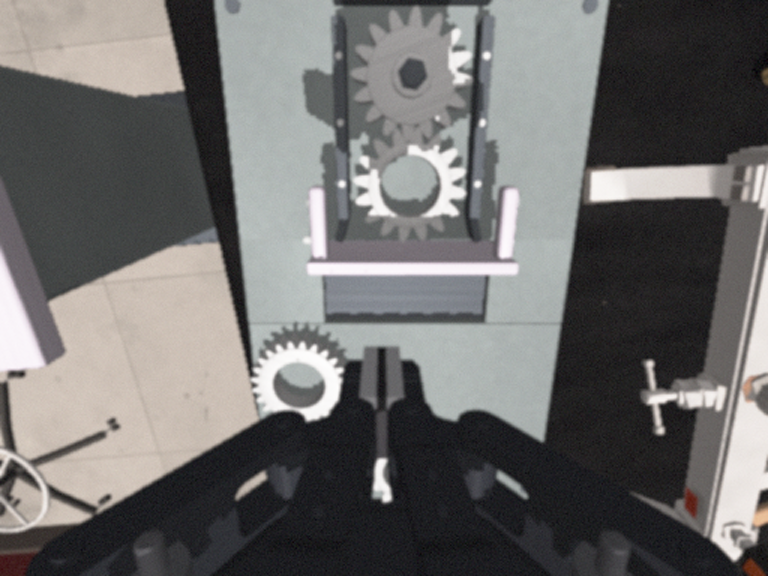

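Run:
```python
from h import *
a=cv2.imread('pics/s1.png')[160:215,200:265]; b=cv2.imread('pics/s26.png')[160:215,200:265]
o=np.hstack([cv2.resize(k,None,fx=6,fy=6,interpolation=cv2.INTER_NEAREST) for k in (a,b)]); cv2.imwrite('pics/cmp.png',o)
w=load('w26'); g=lambda u,v:ray(w,u/1.5,v/1.5,36)
def fit(P):
    P=np.array([g(*p)[:2] for p in P]); A=np.c_[2*P,np.ones(len(P))]; s=np.linalg.lstsq(A,(P**2).sum(1),rcond=None)[0]; return s[:2],np.sqrt(s[2]+s[:2]@s[:2])
G=fit([(357,182),(361,203),(378,224),(403,238),(440,232),(457,215),(466,188),(463,168),(455,147),(363,160)])
M=fit([(351,75),(357,50),(372,28),(393,13),(417,8),(440,15),(459,31),(471,53),(473,78),(466,101),(354,98)])
d=np.hypot(*(G[0]-M[0])); print(G,M,d,d*40.5/((G[1]+M[1])/2))
```

```text
(array([496.29658433, -27.50700196]), np.float64(38.477321308768786)) (array([501.50230558,  40.84492673]), np.float64(39.84972063258271)) 68.54987738819277 70.88918374577658
```

View pics/cmp.png

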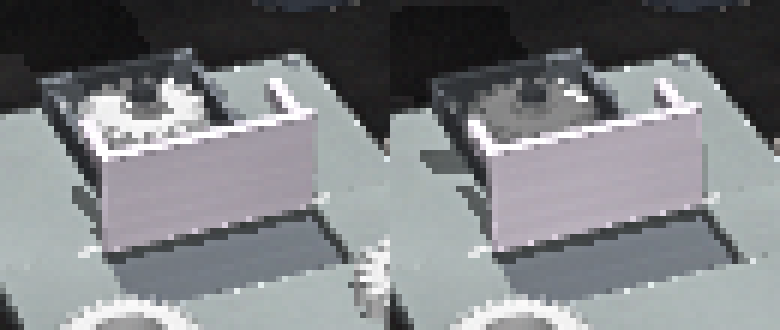

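Run:
```python
from h import *
print(manip.sense()['clock']); print(manip.close_job())
```

```text
25.7
the job is handed in; nothing more can be done
None
```

I handed the job in at 25.7 s of the 67 s allowed. The matching gear is in mesh with the master and the door is shut behind it. No verdict was reported, so the results below are my own camera and force checks.

**What I did**
- **Door down:** I pushed it over from inside the bay with shut fingers.
- **Gear:** I picked the one at tester (-122, -87), counting 16 teeth in an enlarged picture. I dragged it by its bore, along the plate and between the rails, until it stopped against the master with 7.6 N.
- **Door up:** I raised the door by its left tab, then pushed its outer face shut until the force reached 14 N.

**Last checks**
- **Mesh:** the distance between gear axes measured about 71 mm, after correcting the picture scale by the gears' known diameter. The limit is 75.5 mm, and full mesh is 71 to 72 mm.
- **Door:** its top edge lay within 2 pixels of where a shut door should be, on the shut side. In the side camera it matched the starting picture.
- **Other gears:** they looked unmoved in the pictures. I did not measure the gauge, bottle or label roll at the end, but the arm did not work near them.
- **Robot:** clear of everything, with no force reading at the end.

**What disagreed or went wrong**
- **Tip height:** the visible fingertips sat about 27 mm higher than the reported TCP. My first push therefore passed over the door without touching it, and I repeated it lower.
- **Possible lift:** for about a second the wrist read about -4 N, so the fingers may have lifted the gear by roughly 1 mm in the bore. I eased the fingers and the reading went to zero. The limit is 10 mm.

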